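# Put the biscuits away in the turn-button box

## Task

Put the biscuit cartons away: first take the mug off the box's lid panel and stand it upright in the middle of the cork coaster, then turn all three wooden turn buttons aside so that they lie along the rim, lift the panel out by its handle and lay it flat, handle up, in the middle of the white chopping board, and then put every biscuit carton inside the box, below its rim. Leave the buttons turned aside and the panel off, do not tip the mug over, and leave the sugar jar and can where they are.

Things in the scene. Friction and masses are not known exactly. Their poses are not given: they have to be found in the camera images.
- box: Fixed wooden biscuit box, outside 224 (x) x 256 (y) x 76 mm high; origin at the centre of its underside, z up, x away from the robot when its yaw is 0. Open inside: cavity 120 (x) x 200 (y) mm, floor 6 mm above the origin, so 70 mm deep to the rim. Round the cavity's mouth runs a rebate 146 x 226 mm, 10 mm deep, in which the lid panel lies with its top flush with the rim and 3 mm play each side. Two turn buttons sit on the near long side (-x), one on the far side (+x).
- panel_handle (a point): Centre of the handle of the loose plywood lid panel (300 g). The panel is 140 (x) x 220 (y) x 10 mm with its long side along y; the handle is an upright dark wooden bar in its middle, 14 mm thick (x) x 44 mm long (y) x 35 mm high above the panel's top; this point is 27.5 mm above the panel's underside (17.5 mm below the handle's top). In the box it starts with the panel's axes along the box's.
- mug_center (a point): Small white straight-sided mug, 62 mm outside diameter, 75 mm high, wall 4 mm, with a small handle to its +y (reaching some 25 mm out from the wall); the point is on its axis half-way up, z up. It starts upright on one end of the lid panel.
- coaster: Fixed round cork coaster, 100 mm diameter, 6 mm thick, on the worktop; origin at the centre of its underside.
- board: Fixed white chopping board, 240 (x) x 220 (y) x 12 mm thick, empty, flat on the worktop to one side of the box (left or right); origin at the centre of its underside.
- placemat: Fixed thin grey placemat, 240 (x) x 230 (y) x 2 mm, on the other side of the box; the biscuit cartons lie on it. Origin at the centre of its underside.
- button_a_grip (a point): Grip point of the turn button on the near side, at box x -92, y +70 mm: the middle of its fin, on the pivot axis, 18 mm above the box's rim. The button is a dark wooden bar 68 x 16 x 7 mm turning about an upright pivot through its middle, 2 mm above the rim; along it stands a fin 44 mm long x 12 mm thick whose top is 27 mm above the rim. This frame's x runs along the bar and fin.
- button_a (a joint): Angle of that button in rad, counter-clockwise positive seen from above: 0 = bar square across the rim, its end over the panel; +-1.57 = along the rim, quite clear of the panel (stops at +-1.65). It turns either way against light friction (0.05 N m) and stays where it is left.
- button_b_grip (a point): Grip point of the turn button on the near side, at box x -92, y -70 mm: the middle of its fin, on the pivot axis, 18 mm above the box's rim. The button is a dark wooden bar 68 x 16 x 7 mm turning about an upright pivot through its middle, 2 mm above the rim; along it stands a fin 44 mm long x 12 mm thick whose top is 27 mm above the rim. This frame's x runs along the bar and fin.
- button_b (a joint): Angle of that button in rad, counter-clockwise positive seen from above: 0 = bar square across the rim, its end over the panel; +-1.57 = along the rim, quite clear of the panel (stops at +-1.65). It turns either way against light friction (0.05 N m) and stays where it is left.
- button_c_grip (a point): Grip point of the turn button on the far side, at box x +92, y 0 mm: the middle of its fin, on the pivot axis, 18 mm above the box's rim. The button is a dark wooden bar 68 x 16 x 7 mm turning about an upright pivot through its middle, 2 mm above the rim; along it stands a fin 44 mm long x 12 mm thick whose top is 27 mm above the rim. This frame's x runs along the bar and fin.
- button_c (a joint): Angle of that button in rad, counter-clockwise positive seen from above: 0 = bar square across the rim, its end over the panel; +-1.57 = along the rim, quite clear of the panel (stops at +-1.65). It turns either way against light friction (0.05 N m) and stays where it is left.
- carton1_center (a point): Small brown biscuit carton with a dark red band, 85 (x) x 38 (y) x 30 mm high, 120 g; the point is its centre. Two to four of the four identical cartons are present, lying flat on the placemat. The box takes four lying flat: two side by side (one at y +50, one at y -50 mm of the box, length along the box's x), and two on top.
- carton2_center (a point): Small brown biscuit carton with a dark red band, 85 (x) x 38 (y) x 30 mm high, 120 g; the point is its centre. Two to four of the four identical cartons are present, lying flat on the placemat. The box takes four lying flat: two side by side (one at y +50, one at y -50 mm of the box, length along the box's x), and two on top.
- carton3_center (a point): Small brown biscuit carton with a dark red band, 85 (x) x 38 (y) x 30 mm high, 120 g; the point is its centre. Two to four of the four identical cartons are present, lying flat on the placemat. The box takes four lying flat: two side by side (one at y +50, one at y -50 mm of the box, length along the box's x), and two on top.
- carton4_center (a point): Small brown biscuit carton with a dark red band, 85 (x) x 38 (y) x 30 mm high, 120 g; the point is its centre. Two to four of the four identical cartons are present, lying flat on the placemat. The box takes four lying flat: two side by side (one at y +50, one at y -50 mm of the box, length along the box's x), and two on top.
- sugar_jar: White sugar jar with a wooden lid, 70 mm diameter, 78 mm high, on the worktop; bystander, origin at the centre of its underside.
- can: Bare metal can, 66 mm diameter, 85 mm high; bystander, origin at the centre of its underside.
Not all that is in view belongs to the job. What is shaped like the part that bears carton4_center but orange is not meant.

How it is judged:
By the outcome, as a careful person would: the job done as asked, in the order asked, and still so for the second after the job is handed in, with the robot touching nothing.
Of carton1, carton2, carton3, carton4 only 2 to 4 are there at a start; the rules pass over those that are not, and their reading is None.
At some moment in a run one of carton1, carton2, carton3, carton4 may be knocked a few centimetres aside while the robot is not near it.
It also fails if it takes over 210 s, if anything falls off the work surface, if the arm or the gripper's body presses on something with over 40 N, if the wrist force passes 120 N, or if a joint passes its speed limit or range.

## Robot

A 6-joint arm with a two-finger parallel gripper is mounted at the origin on the work surface. World frame = base frame: x ahead of the robot, y to its left, z up, the work surface at z = 0. Lengths are in mm, angles in degrees, forces in N, time in s.
With the tool pointing down it reaches from about 350 to 850 mm from the base axis. Payload 8.1 kg.
Tool frame: the origin (TCP) lies between the finger pads; the fingertips stand 22 mm ahead of it and the grasp point (between the pads) lies 3 mm ahead of it; z points along the fingers, y is the line along which they close (so a half turn about z gives the same grasp; the last joint's range is limited). The gripper opens to 85 mm and grips with 20 to 120 N. Pads are 22 mm wide; open, the fingers measure 114 mm over their backs; the gripper's body (76 mm by 85 mm) begins 54 mm behind the grasp point. The pads swing forward as they close: fully open they stand 13 mm farther back than shut.
Start: joints at [64.034, 7.471, 85.268, -0, 87.261, -4.893], TCP at [215.717, 559.885, 253.292] pointing down, gripper open.
Joint ranges: [-169.43, 169.43], [-51.17, 129.36], [1.28, 143.12], [-76.62, 256.62], [0, 156.53], [-152.29, 152.29]. Speed limits (degrees/s): [136.94, 136.94, 159.86, 180, 180, 180].

## Interface

Orientations are given as [roll, pitch, yaw] about the fixed x, y, z axes, in that order (R = Rz(yaw) Ry(pitch) Rx(roll)).
In Python, from bench import r, vision gives the robot as it stands.
- The arm moves only by the tool step_arm, never from a script. Its argument "targets" is a list that holds one entry, the list of rows, each a list of 6 numbers: the shift along the world's x, y, z in mm, then the turn, a rotation vector about the world's x, y, z in rad. In form: [[[x, y, z, rx, ry, rz], ...]]. A call has 1 to 12 rows; each row is the pose to reach, as a shift and turn from the pose commanded when the call began; what a row does not reach only later rows make up. A row lasts 1/12 s, in which the tool goes at most 41.7 mm and 7.16 degrees, less where a joint would pass 70% of its speed; a pose out of reach is approached as far as the arm can. A call with a gripper value outside its range is refused whole. "fingers" is the gripper's target within -1 to 1 (shut at 1, half-way at 0, fully open at -1), set as the call begins (left out, the last holds). The fingers move at their own pace and stop on an object; "newtons" is the grip in N (left out, the last holds). Time passes only in rows, so rows that repeat a pose let the fingers close. It gives the time, the measured TCP pose, the force, the opening and the grip force at its end, in the units of the state.
- r.sense(): the state, without advancing time (a new reading comes with each control period).
- vision.snapshot(name): name is "scene" or "side" or "wrist"; returns a dict with "img" (400x640x3 uint8, blue, green, red), "mtx" (3x3 intrinsics, pixels), "D" ([k1, k2, p1, p2, k3] as OpenCV has them; the pictures are not rectified), "eye" and "attitude" of the camera in the world. Camera axes: x right, y up, looking along -z (the intrinsics and any distortion apply to the point x, -y, -z); pixel columns grow to the right and rows downward; lengths in mm; the calibration is good to about 2 mm. A picture is of the moment at which its call begins. There is no depth.
- r.hand_in(): hands the job in; it is judged then, once.
The state is a dict: "time": time; "joint_pos": joint angles; "qd": joint speeds; "joint_efforts": joint torques, N m; "tool_pos": TCP position; "tcp_rot": TCP orientation; "ft_force": force on the tool from outside, world axes, zero at the start; "wrist_torque": the same for the moment, N m; "finger_gap": finger opening in mm; "grip_force": force on a finger pad.
Only numpy, scipy, OpenCV 4.12 (cv2) and the standard library are available. Lean on these libraries where they do the work, as an engineer would, in place of code of your own. Each camera call takes 0.05 s, during which the arm holds its last target. There are 200 camera calls.

## Working session

There is one attempt and no reset: what is moved stays moved. The work goes in short steps, Python scripts to look and compute and a tool call to move; the robot and the scene stay as the last step left them, time stands still between calls to the robot, and variables do not carry over. Pictures are saved under pics/ and viewed, at most 14 in all, crops included, and the job is handed in when it is done.

Besides the shell and the picture viewer there is one more tool, called after "Request:" as name(argument=value, ...) on one line, values as JSON. step_arm: Moves the arm, as the interface text tells. Its arguments: {"type":"object","properties":{"targets":{"type":"array"},"fingers":{"type":"number"},"newtons":{"type":"number"}},"required":["targets"]}

```bash
ls; mkdir -p pics; cat > h.py <<'E'
import numpy as np, cv2
from bench import r, vision
from scipy.spatial.transform import Rotation as R
def snap(n,f=None):
    s=vision.snapshot(n)
    if f: cv2.imwrite('pics/'+f,s['img'])
    return s
def rot(s):
    a=np.array(s['attitude'],float)
    if a.shape==(3,3): return a
    return R.from_euler('xyz',a,degrees=True).as_matrix() if a.size==3 else R.from_quat(a).as_matrix()
def ray(s,uv):
    p=cv2.undistortPoints(np.array(uv,float).reshape(-1,1,2),np.array(s['mtx']),np.array(s['D'])).reshape(-1,2)
    d=np.c_[p[:,0],-p[:,1],-np.ones(len(p))]
    return np.array(s['eye'],float),d@rot(s).T
def onz(s,uv,z):
    e,d=ray(s,uv); return e+d*((z-e[2])/d[:,2])[:,None]
def proj(s,P):
    P=np.atleast_2d(np.array(P,float)); c=(P-np.array(s['eye']))@rot(s); c[:,1:]*=-1
    return cv2.projectPoints(c,np.zeros(3),np.zeros(3),np.array(s['mtx']),np.array(s['D']))[0].reshape(-1,2)
E
python3 - <<'E'
from h import *
a=snap('scene','sc.png');b=snap('side','si.png')
for s in (a,b): print(s['eye'],s['attitude'],s['mtx'],s['D'])
print(r.sense())
E
```

```text
pics
[1168.87815758 -957.17846681 1068.47017052] [49.41555906  1.00490326 33.51929429] [[415.41394441   0.         320.68076095]
 [  0.         415.41394441 193.46644218]
 [  0.           0.           1.        ]] [-0.10378622  0.          0.          0.          0.        ]
[   61.53098445 -1301.75900315   855.05625893] [ 61.02331249   1.42287585 -21.20170118] [[468.7351765    0.         323.30936561]
 [  0.         468.7351765  200.69185301]
 [  0.           0.           1.        ]] [-0.07028046  0.          0.          0.          0.        ]
{'time': 0.1, 'joint_pos': array([ 6.40343827e+01,  7.51334126e+00,  8.53239922e+01, -4.80121862e-04,
        8.72606267e+01, -4.89444838e+00]), 'qd': array([ 0.07435382,  0.02951296, -0.13781486,  0.05559797,  0.00089684,
        0.07650599]), 'joint_efforts': array([ 7.31313412e-04, -5.70952570e+01, -5.01940155e+01, -2.86544746e-04,
        8.30878504e-03,  5.56414375e-05]), 'tool_pos': array([215.50905741, 559.46620837, 252.31346984]), 'tcp_rot': array([-1.79902356e+02, -7.88020790e-03,  1.58928848e+02]), 'ft_force': array([-0.08651143, -0.16537493,  0.10087169]), 'wrist_torque': array([ 0.01996421, -0.01684733,  0.01389138]), 'grip_force': 0.0, 'finger_gap': 85.83868736627711}
```

View pics/sc.png

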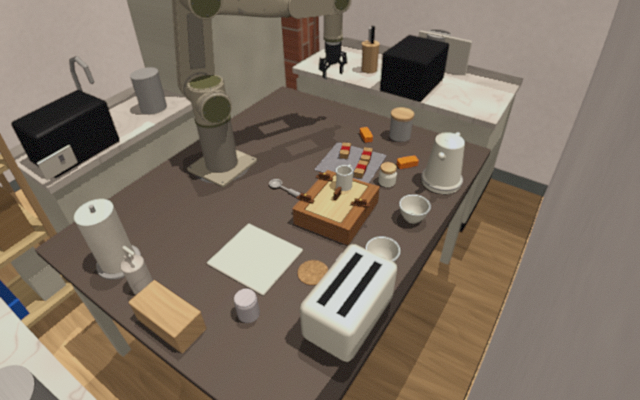

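View pics/si.png

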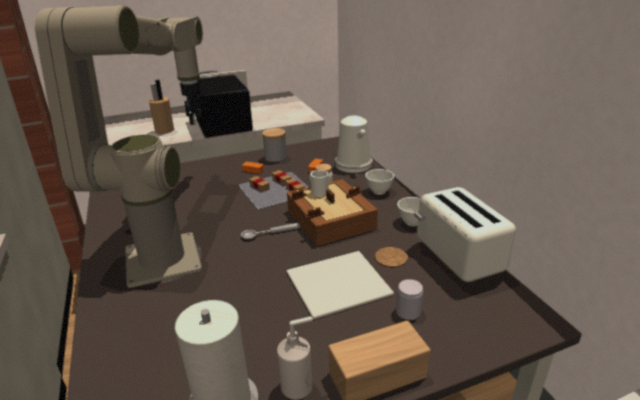

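Scene: the box is at about (338,205) with the mug on its left (+y) end at (344,176). The board is at (255,258), the coaster at (312,272) and the placemat at (352,162) with brown and red cartons. There are orange decoys at (366,134) and (407,161). I'll enlarge before measuring.

```bash
python3 - <<'E'
import cv2
a=cv2.imread('pics/sc.png');b=cv2.imread('pics/si.png')
cv2.imwrite('pics/sc1.png',cv2.resize(a[125:245,285:435],None,fx=5,fy=5,interpolation=cv2.INTER_CUBIC))
cv2.imwrite('pics/si1.png',cv2.resize(b[150:270,235:395],None,fx=5,fy=5,interpolation=cv2.INTER_CUBIC))
E
```

```text
(no output)
```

View pics/sc1.png

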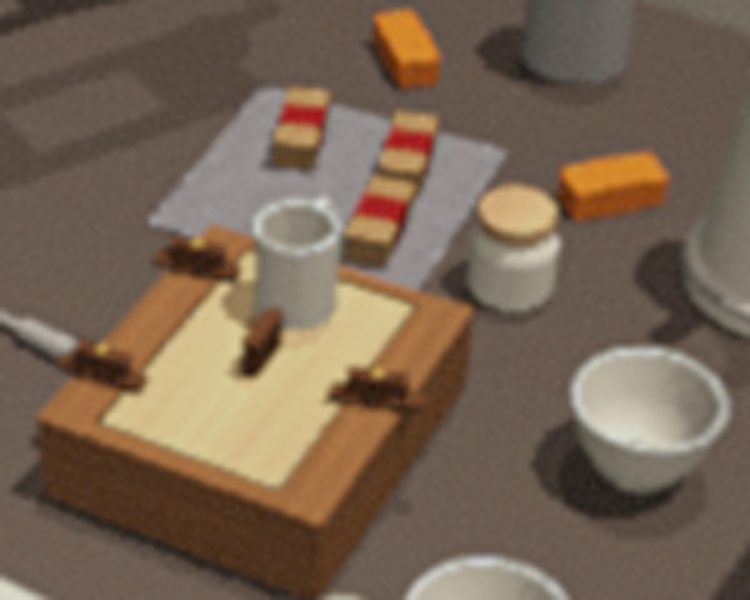

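View pics/si1.png

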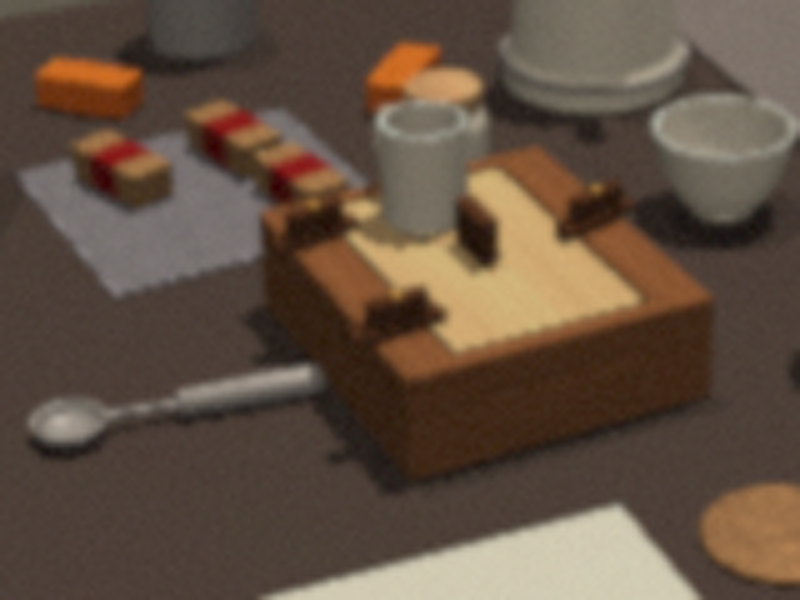

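The crops show three brown and red cartons. In the full scene image they are at about (345,150), (367,153) and (361,168). The orange blocks at (366,134) and (407,161) are decoys. Now to measure, using masks where they are easy.

```bash
python3 - <<'E'
from h import *
import cv2
a=vision.snapshot('scene');b=vision.snapshot('side')
def c1(p): return np.array(p)/5+[285,125]-.4
def c2(p): return np.array(p)/5+[235,150]-.4
np.set_printoptions(precision=1,suppress=True)
def quad(C): 
    print(C[:,:2].tolist()); 
    e=[np.linalg.norm(C[i]-C[(i+1)%len(C)]) for i in range(len(C))]; print(' mean',C.mean(0),'edges',np.array(e))
print('box');quad(onz(a,c1([(213,228),(472,312),(322,526),(40,420)]),76))
quad(onz(b,c2([(265,213),(533,148),(712,297),(409,380)]),76))
print('mug rim', onz(a,c1([(297,229)]),151), onz(b,c2([(424,121)]),151))
print('handle top',onz(a,c1([(265,330)]),111),onz(b,c2([(476,220)]),111))
for n,s,seed in(('sc',a,((255,258),(312,272))),('si',b,((340,282),(391,257)))):
    hsv=cv2.cvtColor(s['img'],cv2.COLOR_BGR2HSV)
    for (x,y),z,nm in zip(seed,(12,6),('board','coaster')):
        im=cv2.GaussianBlur(s['img'],(3,3),0)
        m=np.zeros((402,642),np.uint8); t=14 if nm=='board' else 22
        cv2.floodFill(im,m,(x,y),0,(t,)*3,(t,)*3,cv2.FLOODFILL_FIXED_RANGE|cv2.FLOODFILL_MASK_ONLY|(255<<8)|4)
        m=m[1:-1,1:-1]; m=cv2.morphologyEx(m,cv2.MORPH_CLOSE,np.ones((5,5)))
        c=max(cv2.findContours(m,0,cv2.CHAIN_APPROX_NONE)[0],key=cv2.contourArea)
        W=onz(s,c.reshape(-1,2),z)[:,:2].astype(np.float32)
        print(n,nm,cv2.minAreaRect(W),cv2.minEnclosingCircle(W))
    # red bands, top
    m=(((hsv[...,0]<8)|(hsv[...,0]>172))&(hsv[...,1]>160)&(hsv[...,2]>70)).astype(np.uint8)
    k,l,st,ce=cv2.connectedComponentsWithStats(m)
    for i in range(1,k):
        if st[i,4]>8: print(n,'red',ce[i],st[i,4],onz(s,ce[i],32)[0])
print('jar',onz(a,c1([(517,212)]),78),'spoon',onz(a,[(275,183),(312,198)],5))
print('mat',onz(a,c1([(265,88),(507,150),(150,222)]),2))
E
```

```text
box
[[458.52777642275703, 130.13184537914026], [678.0447293528148, 146.77028205655188], [696.9335728809709, -105.34746632912936], [476.0392545018657, -122.30251185698205]]
 mean [577.4  12.3  76. ] edges [220.1 252.8 221.5 253. ]
[[458.3918964100794, 126.8283106570334], [673.5675186245768, 144.7265817702662], [694.7284250472082, -107.4035634371171], [474.30024806886365, -124.26738415128216]]
 mean [575.2  10.   76. ] edges [215.9 253.  221.1 251.6]
mug rim [[564.4  79.5 151. ]] [[562.3  74.9 151. ]]
handle top [[579.9  11.  111. ]] [[568.2  -4.9 111. ]]
sc board ((462.9535827636719, -324.8481750488281), (233.15261840820312, 211.9197998046875), 1.191893458366394) ((463.3032531738281, -325.2977294921875), 153.35935974121094)
sc coaster ((655.1148681640625, -271.8551025390625), (84.46468353271484, 94.30101013183594), 0.7040023803710938) ((662.1641235351562, -272.21990966796875), 49.34111404418945)
sc red [345.  147.6] 30 [404.7 357.9  32. ]
sc red [366.6 152.8] 27 [504.1 373.4  32. ]
sc red [361.4 166.3] 38 [532.4 276.4  32. ]
si board ((460.90008544921875, -328.46295166015625), (228.3684539794922, 207.1968231201172), 1.1660792827606201) ((460.6229248046875, -328.8525695800781), 150.44688415527344)
si coaster ((659.728515625, -274.48828125), (91.35901641845703, 91.72328186035156), 5.81899881362915) ((661.0501098632812, -274.3360595703125), 47.879058837890625)
si red [280.3 174.4] 32 [499.9 367.2  32. ]
si red [257.8 180.5] 37 [401.9 350.9  32. ]
si red [293.7 183.2] 36 [525.4 270.   32. ]
jar [[652. 274.  78.]] spoon [[274.2  22.7   5. ]
 [454.1  27.    5. ]]
mat [[330.9 415.5   2. ]
 [564.  445.8   2. ]
 [355.8 189.8   2. ]]
```

Request:
step_arm(targets=[[[300, -415, 70, 0, 0, -1.1275], [300, -415, 70, 0, 0, -1.1275], [300, -415, 70, 0, 0, -1.1275], [300, -415, 70, 0, 0, -1.1275], [300, -415, 70, 0, 0, -1.1275], [300, -415, 70, 0, 0, -1.1275], [300, -415, 70, 0, 0, -1.1275], [300, -415, 70, 0, 0, -1.1275], [300, -415, 70, 0, 0, -1.1275], [300, -415, 70, 0, 0, -1.1275], [300, -415, 70, 0, 0, -1.1275], [300, -415, 70, 0, 0, -1.1275]]], fingers=-1)

```text
time: 1.2
tool_pos: [506.6, 156.5, 321.3]
tcp_rot: [180.0, -0.0, 94.3]
ft_force: [0.9, 0.2, 0.9]
finger_gap: 85.5
grip_force: 0.0
```

```bash
python3 - <<'E'
from h import *
w=snap('wrist','w1.png');print(w['eye'],w['attitude'],w['mtx'][0],w['D'],r.sense()['tool_pos'],r.sense()['tcp_rot'],r.sense()['time'])
a=cv2.imread('pics/sc.png')
np.set_printoptions(precision=0,suppress=True)
from h import *
class S(dict):pass
s=vision.snapshot('scene');b=vision.snapshot('side')
print('toaster base',onz(s,[(305,333),(345,352),(395,300)],0).tolist(), onz(b,[(424,240),(466,275),(512,250)],0).tolist())
print('can',onz(s,[(247,315)],0),onz(b,[(409,310)],0))
E
```

```text
[502.43940926 222.05229229 441.42713233] [-15.06125513  -0.03419049   4.3794487 ] [276.55755672   0.         318.6760505 ] [-0.03281533  0.          0.          0.          0.        ] [510.49741613 150.44727774 322.20918286] [179.81717842   0.21843708  94.05572774] 1.25
toaster base [[766.0002827108626, -464.31985187708875, 0.0], [892.9730026210741, -452.87453511956033, 0.0], [932.6919741369004, -223.16815333053148, 0.0]] [[804.8683652441727, -232.1130789786746, 0.0], [819.5461570663956, -438.22918999273463, 0.0], [1028.1823754529094, -391.82076251088347, 0.0]]
can [[ 586. -510.    0.]] [[ 592. -502.    0.]]
```

View pics/w1.png

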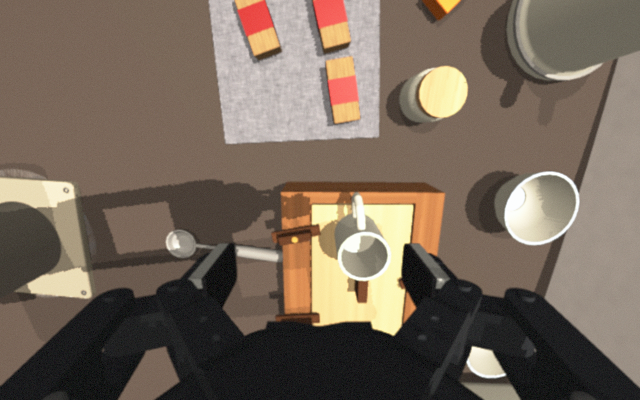

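The wrist view shows exactly three red-banded cartons at (258,22), (331,20) and (343,90). The mug rim is centred at (363,255), the panel handle is at (362,288), and button A is at (295,238).

```bash
cat >> h.py <<'E'
def wset(eye,att,f=276.55755672):
    return dict(eye=eye,attitude=att,mtx=[[f,0,318.676],[0,f,W0[1]],[0,0,1]],D=[-0.03281533,0,0,0,0])
E
python3 - <<'E'
from h import *
np.set_printoptions(precision=1,suppress=True)
w=vision.snapshot('wrist');im=w['img']
print('mug',onz(w,[(363,256),(337,256),(390,256),(363,233),(363,280)],151))
print('jar',onz(w,[(443,93)],78))
print('pan corners',onz(w,[(312,204),(413,204)],76),'box',onz(w,[(281,184),(443,192)],76))
h=cv2.cvtColor(im,cv2.COLOR_BGR2HSV)
m=(((h[...,0]<8)|(h[...,0]>172))&(h[...,1]>170)&(h[...,2]>90)).astype(np.uint8)
k,l,st,ce=cv2.connectedComponentsWithStats(m)
for i in range(1,k):
    if st[i,4]>100: print('red',ce[i],st[i],onz(w,ce[i],32)[0])
print(r.sense()['tool_pos'],r.sense()['tcp_rot'])
E
```

```text
mug [[564.7  82.5 151. ]
 [534.9  80.4 151. ]
 [595.8  84.6 151. ]
 [561.5 110.6 151. ]
 [568.3  51.5 151. ]]
jar [[654.9 274.4  78. ]]
pan corners [[501.8 119.3  76. ]
 [640.5 129.2  76. ]] box [[458.4 144.2  76. ]
 [679.  149.   76. ]]
red [253.9  16.9] [237   0  35  35 749] [408.5 356.7  32. ]
[506.4 157.3 320.8] [-180.    -0.    94.2]
```

```bash
sed -i '/def wset/,$d' h.py; python3 - <<'E'
from h import *
for i in range(3):
    s=r.sense();print(s['time'],s['tool_pos'],s['joint_pos'],s['qd'][:2]);
    w=vision.snapshot('wrist');print(w['eye'])
E
```

```text
1.4 [506.40900531 157.26261638 320.81809271] [ 1.17006845e+01 -4.41689254e+00  9.03797206e+01  1.60060194e-02
  9.40638196e+01  7.54405566e+00] [ 2.76163204 -0.72218074]
[502.44305507 222.84750406 440.92272654]
1.45 [505.78857131 158.29788356 320.63233499] [ 1.18174111e+01 -4.44268430e+00  9.04233310e+01  2.69069817e-02
  9.40659215e+01  7.55575747e+00] [ 1.95156861 -0.39290858]
[501.74549983 223.87020009 440.77953738]
1.5 [505.43423569 158.97981545 320.63629454] [ 1.18983897e+01 -4.46482223e+00  9.04439198e+01  2.60298412e-02
  9.40662156e+01  7.55285753e+00] [ 1.19757671 -0.31425031]
[501.30186524 224.5340675  440.74814979]
```

Request:
step_arm(targets=[[[30, -40, -20, 0, 0, 0], [60, -79, -40, 0, 0, 0], [60, -79, -60, 0, 0, 0], [60, -79, -80, 0, 0, 0], [60, -79, -80, 0, 0, 0], [60, -79, -80, 0, 0, 0], [60, -79, -80, 0, 0, 0]]])

```text
time: 2.13
tool_pos: [565.9, 80.9, 242.5]
tcp_rot: [179.9, -0.0, 94.4]
ft_force: [-0.5, 0.0, 1.0]
finger_gap: 85.5
grip_force: 0.0
```

```bash
cat >> h.py <<'E'
np.set_printoptions(precision=1,suppress=True)
def st():
    s=r.sense();print('t',s['time'],s['tool_pos'],s['tcp_rot'],'F',s['ft_force'],'gap',round(s['finger_gap'],1),round(s['grip_force'],1))
E
python3 - <<'E'
from h import *
w=snap('wrist','w2.png');st()
g=cv2.cvtColor(w['img'],cv2.COLOR_BGR2GRAY)
E
```

```text
t 2.1833 [566.4  80.8 243.3] [179.8  -0.   94.4] F [0.2 0.5 0.1] gap 85.6 0.0
```

View pics/w2.png

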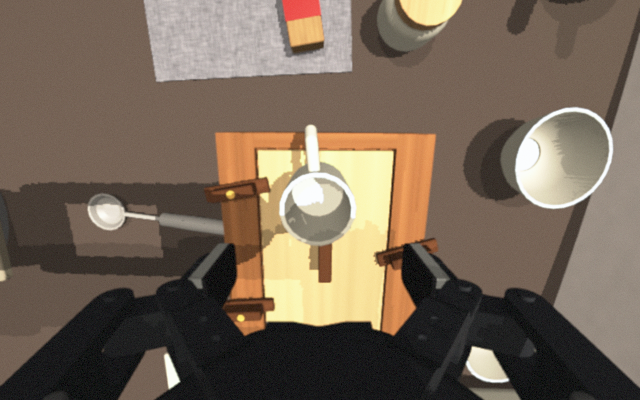

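The mug rim, centred at (317,210), sits in the middle between the fingers. I'll descend and grip.

Request:
step_arm(targets=[[[-1, 0, -35, 0, 0, 0], [-1, 0, -65, 0, 0, 0], [-1, 0, -90, 0, 0, 0], [-1, 0, -108, 0, 0, 0], [-1, 0, -120, 0, 0, 0], [-1, 0, -120, 0, 0, 0], [-1, 0, -120, 0, 0, 0]]])

```text
time: 2.77
tool_pos: [565.4, 80.0, 122.3]
tcp_rot: [179.9, -0.0, 94.4]
ft_force: [-0.3, 0.7, 1.2]
finger_gap: 85.8
grip_force: 0.0
```

Request:
step_arm(targets=[[[0, 0, 0, 0, 0, 0], [0, 0, 0, 0, 0, 0], [0, 0, 0, 0, 0, 0], [0, 0, 0, 0, 0, 0], [0, 0, 0, 0, 0, 0], [0, 0, 0, 0, 0, 0], [0, 0, 0, 0, 0, 0], [0, 0, 0, 0, 0, 0]]], fingers=1, newtons=35)

```text
time: 3.43
tool_pos: [566.4, 79.6, 123.6]
tcp_rot: [179.8, -0.0, 94.3]
ft_force: [-1.1, -0.2, 7.0]
finger_gap: 60.6
grip_force: 38.6
```

Request:
step_arm(targets=[[[0, 0, 15, 0, 0, 0], [0, 0, 45, 0, 0, 0], [0, 0, 70, 0, 0, 0], [5, -20, 75, 0, 0, 0], [13, -50, 75, 0, 0, 0], [23, -85, 75, 0, 0, 0], [33, -123, 75, 0, 0, 0], [43, -161, 75, 0, 0, 0], [53, -198, 75, 0, 0, 0], [63, -235, 75, 0, 0, 0], [72, -270, 75, 0, 0, 0], [81, -300, 75, 0, 0, 0]]])

```text
time: 4.43
tool_pos: [646.1, -223.5, 196.6]
tcp_rot: [180.0, 0.0, 94.3]
ft_force: [0.7, 0.7, -2.0]
finger_gap: 61.2
grip_force: 39.3
```

Request:
step_arm(targets=[[[7, -25, 0, 0, 0, 0], [11, -42, -5, 0, 0, 0], [13, -51, -25, 0, 0, 0], [14, -53, -50, 0, 0, 0], [14, -53, -75, 0, 0, 0], [14, -53, -95, 0, 0, 0], [14, -53, -95, 0, 0, 0], [14, -53, -95, 0, 0, 0]]])

```text
time: 5.1
tool_pos: [658.8, -273.1, 99.6]
tcp_rot: [-179.8, -0.1, 94.3]
ft_force: [-0.1, -0.5, -2.7]
finger_gap: 60.8
grip_force: 39.3
```

```bash
python3 - <<'E'
from h import *
a=snap('scene');st();b=snap('side');w=snap('wrist')
o=np.hstack([cv2.resize(a['img'][215:315,255:375],None,fx=3,fy=3),cv2.resize(b['img'][190:290,330:450],None,fx=3,fy=3)])
cv2.imwrite('pics/c3.png',np.vstack([o,cv2.resize(w['img'],(720,450))[:300]]))
E
```

```text
t 5.15 [ 660.2 -273.7  101.9] [180.    0.   94.3] F [ 0.6 -0.  -2.2] gap 61.0 39.3
```

View pics/c3.png

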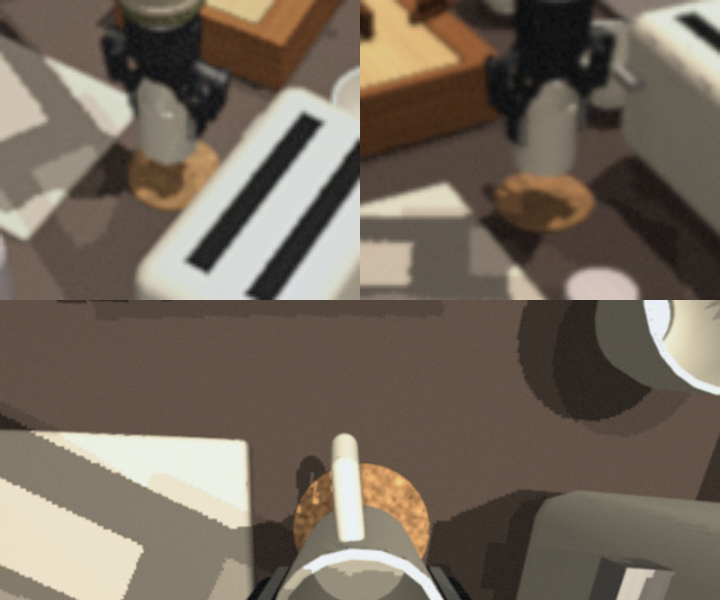

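The mug hangs over the coaster, and the wrist view has it centred with the cork showing round it. Lowering.

Request:
step_arm(targets=[[[0, 0, -20, 0, 0, 0], [0, 0, -35, 0, 0, 0], [0, 0, -43, 0, 0, 0], [0, 0, -46, 0, 0, 0], [0, 0, -48, 0, 0, 0], [0, 0, -48, 0, 0, 0], [0, 0, -48, 0, 0, 0]]])

```text
time: 5.83
tool_pos: [660.2, -273.7, 53.8]
tcp_rot: [180.0, 0.0, 94.3]
ft_force: [-2.9, 0.9, 1.1]
finger_gap: 60.8
grip_force: 39.6
```

Request:
step_arm(targets=[[[0, 0, 0, 0, 0, 0], [0, 0, 0, 0, 0, 0], [0, 0, 0, 0, 0, 0], [0, 0, 0, 0, 0, 0], [0, 0, 0, 0, 0, 0], [0, 0, 0, 0, 0, 0], [0, 0, 0, 0, 0, 0]]], fingers=-1)

```text
time: 6.42
tool_pos: [660.0, -273.6, 53.1]
tcp_rot: [180.0, 0.0, 94.3]
ft_force: [0.4, 0.3, 0.5]
finger_gap: 85.6
grip_force: 0.0
```

Request:
step_arm(targets=[[[0, 0, 10, 0, 0, 0], [0, 0, 30, 0, 0, 0], [0, 0, 60, 0, 0, 0], [0, 0, 95, 0, 0, 0], [0, 0, 130, 0, 0, 0], [-5, 20, 160, 0, 0, 0], [-15, 45, 180, 0, 0, 0], [-30, 80, 190, 0, 0, 0], [-50, 120, 190, 0, 0, 0], [-60, 140, 190, 0, 0, 0], [-60, 140, 190, 0, 0, 0], [-60, 140, 190, 0, 0, 0]]])

```text
time: 7.42
tool_pos: [599.8, -132.3, 244.4]
tcp_rot: [179.9, 0.0, 94.5]
ft_force: [-0.0, 0.0, -1.2]
finger_gap: 85.1
grip_force: 0.0
```

```bash
python3 - <<'E'
from h import *
st();a=snap('scene');w=snap('wrist')
o=cv2.resize(a['img'][145:315,255:405],None,fx=2.6,fy=2.6)
cv2.imwrite('pics/c4.png',np.hstack([o[:400],cv2.resize(w['img'],None,fx=.6,fy=1)]))
cv2.imwrite('pics/w4.png',w['img'])
import pickle;pickle.dump(w,open('w4.pkl','wb'))
E
```

```text
t 7.4167 [ 599.8 -132.3  244.4] [179.9   0.   94.5] F [-0.   0.  -1.2] gap 85.1 0.0
```

View pics/c4.png

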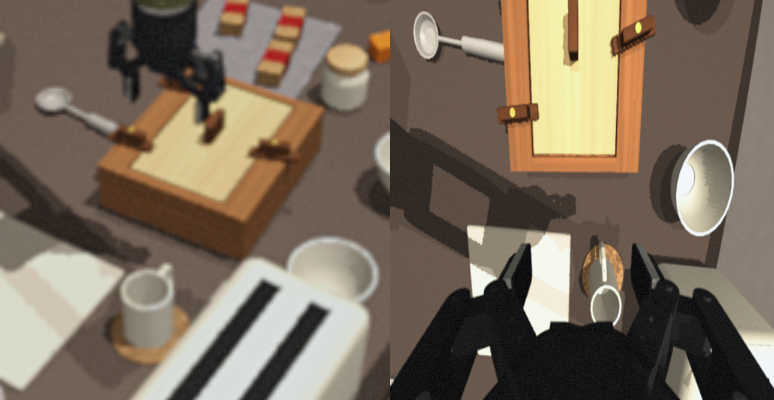

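```bash
python3 - <<'E'
from h import *
import pickle
w=pickle.load(open('w4.pkl','rb'))
im=w['img'];h=cv2.cvtColor(im,cv2.COLOR_BGR2HSV)
m=((h[...,0]>22)&(h[...,0]<34)&(h[...,1]>170)&(h[...,2]>120)).astype(np.uint8)
k,l,s_,ce=cv2.connectedComponentsWithStats(m)
for i in range(1,k):
    if 8<s_[i,4]<300 and s_[i,2]<20: print('yellow',ce[i],s_[i,4],onz(w,ce[i],103)[0],onz(w,ce[i],85)[0])
cv2.imwrite('pics/d.png',np.hstack([cv2.resize(im[80:180,170:270],None,fx=4,fy=4,interpolation=2),cv2.resize(im[0:100,360:460],None,fx=4,fy=4,interpolation=2)]))
a=vision.snapshot('scene')
print('mug',onz(a,[(311.5,255.8)],81))
E
```

```text
mug [[ 658.5 -269.9   81. ]]
```

View pics/d.png

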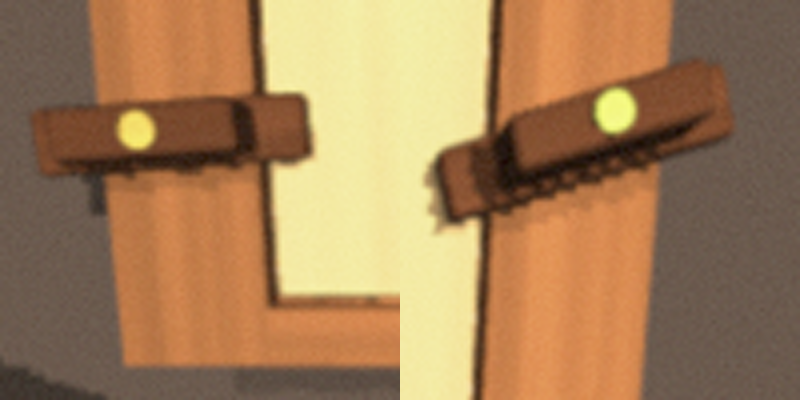

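```bash
python3 - <<'E'
from h import *
import pickle
w=pickle.load(open('w4.pkl','rb'))
P=onz(w,[(204.1,112.3),(413.6,27.6)],103);print(P)
L=lambda x,y:(170+x/4-.4,80+y/4-.4); Q=lambda x,y:(360+x/4-.4,y/4-.4)
for p,q in((L(60,108),L(240,99)),(Q(115,122),Q(300,60))):
    d=np.diff(onz(w,[p,q],103),axis=0)[0];print('ang',np.degrees(np.arctan2(d[1],d[0])),np.hypot(*d[:2]))
y=np.radians(4.3);Rz=np.array([[np.cos(y),-np.sin(y)],[np.sin(y),np.cos(y)]])
print('centre from B',P[0,:2]-Rz@[-92,-70],'from C',P[1,:2]-Rz@[92,0])
d=P[1]-P[0];print('yaw',np.degrees(np.arctan2(d[1],d[0])-np.arctan2(70,184)),np.hypot(*d[:2]),np.hypot(70,184))
print(onz(w,[L(275,303),L(125,365)],76))
st()
E
```

```text
[[491.5 -62.3 103. ]
 [670.1  20.9 103. ]]
ang 6.627791363569583 41.17916524907459
ang 22.318829543172313 40.52843006306233
centre from B [578.   14.4] from C [578.4  14. ]
yaw 4.143945038044098 197.02077650456044 196.8654362756449
[[ 515.4 -102.1   76. ]
 [ 475.8 -121.3   76. ]]
t 7.5667 [ 600.3 -134.5  243.5] [180.    0.   94.3] F [ 0.1  0.  -0.5] gap 85.0 0.0
```

Request:
step_arm(targets=[[[-20, 20, -20, 0, 0, -0.12], [-50, 40, -40, 0, 0, -0.24], [-80, 60, -60, 0, 0, -0.36], [-109, 72, -80, 0, 0, -0.48], [-109, 72, -80, 0, 0, -0.6], [-109, 72, -80, 0, 0, -0.72], [-109, 72, -80, 0, 0, -0.84], [-109, 72, -80, 0, 0, -0.96], [-109, 72, -80, 0, 0, -1.08], [-109, 72, -80, 0, 0, -1.2], [-109, 72, -80, 0, 0, -1.32], [-109, 72, -80, 0, 0, -1.44]]])

```text
time: 8.57
tool_pos: [491.4, -62.8, 163.1]
tcp_rot: [180.0, 0.0, 11.4]
ft_force: [0.4, -0.2, 0.4]
finger_gap: 85.4
grip_force: 0.0
```

Request:
step_arm(targets=[[[0, 0, 0, 0, 0, -0.09], [0, 0, 0, 0, 0, -0.09], [0, 0, 0, 0, 0, -0.09], [0, 0, 0, 0, 0, -0.09]]])

```text
time: 8.9
tool_pos: [491.1, -62.2, 163.0]
tcp_rot: [180.0, 0.0, 6.8]
ft_force: [0.1, 0.2, -0.6]
finger_gap: 85.3
grip_force: 0.0
```

```bash
cat >> h.py <<'E'
def dots(w,z=103):
    h=cv2.cvtColor(w['img'],cv2.COLOR_BGR2HSV)
    ref=cv2.imread('pics/d.png'); 
    m=((h[...,0]>20)&(h[...,0]<40)&(h[...,1]>115)&(h[...,2]>150)).astype(np.uint8)
    k,l,s_,ce=cv2.connectedComponentsWithStats(m)
    for i in range(1,k):
        if 25<s_[i,4]<600 and s_[i,2]<30 and s_[i,3]<30: print('dot',ce[i],s_[i],onz(w,ce[i],z)[0])
E
python3 - <<'E'
from h import *
d=cv2.cvtColor(cv2.imread('pics/d.png'),cv2.COLOR_BGR2HSV);print(d[130,137],d[111,615],d[100,350])
w=snap('wrist','w5.png');st();dots(w)
E
```

```text
[ 26 144 243] [ 31 120 247] [ 27  82 244]
t 8.95 [491.1 -62.  163. ] [-180.     0.     6.8] F [ 0.3  0.1 -0. ] gap 85.9 0.0
dot [117.9 217.4] [113 212  11  12  97] [481.   77.6 103. ]
```

Request:
step_arm(targets=[[[0, 0, -25, 0, 0, 0], [0, 0, -45, 0, 0, 0], [0, 0, -54, 0, 0, 0], [0, 0, -54, 0, 0, 0], [0, 0, -54, 0, 0, 0]]])

```text
time: 9.37
tool_pos: [490.7, -61.6, 109.0]
tcp_rot: [-180.0, 0.1, 6.7]
ft_force: [0.7, -0.1, -0.1]
finger_gap: 85.4
grip_force: 0.0
```

Request:
step_arm(targets=[[[0, 0, 0, 0, 0, 0], [0, 0, 0, 0, 0, 0], [0, 0, 0, 0, 0, 0], [0, 0, 0, 0, 0, 0], [0, 0, 0, 0, 0, 0], [0, 0, 0, 0, 0, 0], [0, 0, 0, 0, 0, 0], [0, 0, 0, 0, 0, 0], [0, 0, 0, 0, 0, 0], [0, 0, 0, 0, 0, 0], [0, 0, 0, 0, 0, 0], [0, 0, 0, 0, 0, 0]]], fingers=1, newtons=25)

```text
time: 10.37
tool_pos: [491.2, -61.9, 109.4]
tcp_rot: [180.0, -0.0, 6.7]
ft_force: [-1.9, -2.8, 5.4]
finger_gap: 11.2
grip_force: 28.5
```

Request:
step_arm(targets=[[[0, 0, 0, 0, 0, 0.12], [0, 0, 0, 0, 0, 0.24], [0, 0, 0, 0, 0, 0.36], [0, 0, 0, 0, 0, 0.48], [0, 0, 0, 0, 0, 0.6], [0, 0, 0, 0, 0, 0.72], [0, 0, 0, 0, 0, 0.84], [0, 0, 0, 0, 0, 0.96], [0, 0, 0, 0, 0, 1.08], [0, 0, 0, 0, 0, 1.2], [0, 0, 0, 0, 0, 1.32], [0, 0, 0, 0, 0, 1.44]]])

```text
time: 11.37
tool_pos: [490.5, -61.4, 109.4]
tcp_rot: [-179.9, -0.0, 89.5]
ft_force: [-6.6, -0.4, 10.4]
finger_gap: 11.0
grip_force: 29.1
```

Request:
step_arm(targets=[[[0, 0, 0, 0, 0, 0.09], [0, 0, 0, 0, 0, 0.09], [0, 0, 0, 0, 0, 0.09]]])

```text
time: 11.62
tool_pos: [490.4, -61.4, 109.4]
tcp_rot: [-179.9, -0.0, 94.4]
ft_force: [-6.0, 0.5, 11.0]
finger_gap: 11.0
grip_force: 29.1
```

Request:
step_arm(targets=[[[0, 0, 0, 0, 0, 0], [0, 0, 0, 0, 0, 0], [0, 0, 0, 0, 0, 0], [0, 0, 0, 0, 0, 0], [0, 0, 0, 0, 0, 0], [0, 0, 0, 0, 0, 0]]], fingers=-1)

```text
time: 12.12
tool_pos: [490.9, -61.5, 108.9]
tcp_rot: [-180.0, -0.0, 94.3]
ft_force: [-0.4, 0.4, -0.9]
finger_gap: 82.2
grip_force: 0.0
```

Request:
step_arm(targets=[[[0, 0, 20, 0, 0, 0], [0, 0, 45, 0, 0, 0], [0, 15, 55, 0, 0, -0.11], [-3, 45, 55, 0, 0, -0.23], [-6, 80, 55, 0, 0, -0.35], [-9, 115, 55, 0, 0, -0.47], [-10, 134, 55, 0, 0, -0.59], [-10, 139, 55, 0, 0, -0.71], [-10, 139, 55, 0, 0, -0.83], [-10, 139, 55, 0, 0, -0.95], [-10, 139, 55, 0, 0, -1.07], [-10, 139, 55, 0, 0, -1.19]]])

```text
time: 13.12
tool_pos: [480.9, 77.6, 163.9]
tcp_rot: [-180.0, 0.0, 25.8]
ft_force: [-0.7, 0.8, 0.3]
finger_gap: 85.5
grip_force: 0.0
```

Request:
step_arm(targets=[[[0, 0, 0, 0, 0, -0.12], [0, 0, 0, 0, 0, -0.195], [0, 0, -25, 0, 0, -0.195], [0, 0, -45, 0, 0, -0.195], [0, 0, -55, 0, 0, -0.195], [0, 0, -55, 0, 0, -0.195], [0, 0, -55, 0, 0, -0.195]]])

```text
time: 13.7
tool_pos: [480.5, 77.4, 108.8]
tcp_rot: [-180.0, 0.1, 15.0]
ft_force: [-0.5, 0.5, 0.6]
finger_gap: 85.3
grip_force: 0.0
```

Request:
step_arm(targets=[[[0, 0, 0, 0, 0, 0], [0, 0, 0, 0, 0, 0], [0, 0, 0, 0, 0, 0], [0, 0, 0, 0, 0, 0], [0, 0, 0, 0, 0, 0], [0, 0, 0, 0, 0, 0], [0, 0, 0, 0, 0, 0], [0, 0, 0, 0, 0, 0], [0, 0, 0, 0, 0, 0], [0, 0, 0, 0, 0, 0], [0, 0, 0, 0, 0, 0], [0, 0, 0, 0, 0, 0]]], fingers=1)

```text
time: 14.7
tool_pos: [481.1, 77.6, 109.4]
tcp_rot: [-180.0, -0.0, 15.0]
ft_force: [-1.8, 1.4, 5.0]
finger_gap: 11.2
grip_force: 28.4
```

Fin A is gripped. Turning it by +79.3° (1.385 rad).

Request:
step_arm(targets=[[[0, 0, 0, 0, 0, 0.115], [0, 0, 0, 0, 0, 0.235], [0, 0, 0, 0, 0, 0.355], [0, 0, 0, 0, 0, 0.475], [0, 0, 0, 0, 0, 0.595], [0, 0, 0, 0, 0, 0.715], [0, 0, 0, 0, 0, 0.835], [0, 0, 0, 0, 0, 0.955], [0, 0, 0, 0, 0, 1.075], [0, 0, 0, 0, 0, 1.195], [0, 0, 0, 0, 0, 1.315], [0, 0, 0, 0, 0, 1.385]]])

```text
time: 15.7
tool_pos: [480.6, 78.0, 109.4]
tcp_rot: [-180.0, -0.1, 94.7]
ft_force: [-5.9, 4.3, 8.9]
finger_gap: 11.2
grip_force: 28.8
```

Request:
step_arm(targets=[[[0, 0, 0, 0, 0, 0], [0, 0, 0, 0, 0, 0]]])

```text
time: 15.87
tool_pos: [480.6, 78.0, 109.4]
tcp_rot: [-180.0, -0.1, 94.4]
ft_force: [-5.4, 4.9, 7.1]
finger_gap: 11.2
grip_force: 28.7
```

Request:
step_arm(targets=[[[0, 0, 0, 0, 0, 0], [0, 0, 0, 0, 0, 0], [0, 0, 0, 0, 0, 0], [0, 0, 0, 0, 0, 0], [0, 0, 0, 0, 0, 0], [0, 0, 0, 0, 0, 0]]], fingers=-1)

```text
time: 16.37
tool_pos: [480.9, 77.3, 108.9]
tcp_rot: [-180.0, 0.0, 94.3]
ft_force: [-0.3, -0.1, 1.7]
finger_gap: 82.2
grip_force: 0.0
```

Request:
step_arm(targets=[[[0, 0, 20, 0, 0, 0], [0, 0, 48, 0, 0, 0], [20, -6, 60, 0, 0, -0.11], [50, -15, 60, 0, 0, -0.23], [85, -25, 60, 0, 0, -0.35], [120, -36, 60, 0, 0, -0.47], [155, -46, 60, 0, 0, -0.59], [180, -53, 60, 0, 0, -0.71], [189, -56, 60, 0, 0, -0.83], [189, -56, 60, 0, 0, -0.95], [189, -56, 60, 0, 0, -1.07], [189, -56, 60, 0, 0, -1.19]]])

```text
time: 17.37
tool_pos: [670.1, 21.1, 168.3]
tcp_rot: [-180.0, 0.0, 25.8]
ft_force: [0.3, 0.6, -1.4]
finger_gap: 85.4
grip_force: 0.0
```

Request:
step_arm(targets=[[[0, 0, 0, 0, 0, -0.067], [0, 0, 0, 0, 0, -0.067], [0, 0, -25, 0, 0, -0.067], [0, 0, -48, 0, 0, -0.067], [0, 0, -60, 0, 0, -0.067], [0, 0, -60, 0, 0, -0.067], [0, 0, -60, 0, 0, -0.067]]])

```text
time: 17.95
tool_pos: [669.2, 21.4, 108.2]
tcp_rot: [-179.9, 0.1, 22.4]
ft_force: [0.4, 0.5, 1.2]
finger_gap: 85.4
grip_force: 0.0
```

Request:
step_arm(targets=[[[0, 0, 0, 0, 0, 0], [0, 0, 0, 0, 0, 0], [0, 0, 0, 0, 0, 0], [0, 0, 0, 0, 0, 0], [0, 0, 0, 0, 0, 0], [0, 0, 0, 0, 0, 0], [0, 0, 0, 0, 0, 0], [0, 0, 0, 0, 0, 0], [0, 0, 0, 0, 0, 0], [0, 0, 0, 0, 0, 0], [0, 0, 0, 0, 0, 0], [0, 0, 0, 0, 0, 0]]], fingers=1)

```text
time: 18.95
tool_pos: [670.2, 21.3, 109.5]
tcp_rot: [180.0, -0.0, 22.3]
ft_force: [-1.1, -1.7, 5.9]
finger_gap: 11.1
grip_force: 28.4
```

Request:
step_arm(targets=[[[0, 0, 0, 0, 0, 0.11], [0, 0, 0, 0, 0, 0.22], [0, 0, 0, 0, 0, 0.34], [0, 0, 0, 0, 0, 0.46], [0, 0, 0, 0, 0, 0.58], [0, 0, 0, 0, 0, 0.7], [0, 0, 0, 0, 0, 0.82], [0, 0, 0, 0, 0, 0.94], [0, 0, 0, 0, 0, 1.06], [0, 0, 0, 0, 0, 1.18], [0, 0, 0, 0, 0, 1.257], [0, 0, 0, 0, 0, 1.257]]])

```text
time: 19.95
tool_pos: [669.1, 22.0, 109.5]
tcp_rot: [-179.9, -0.1, 94.6]
ft_force: [-7.8, 1.1, 9.5]
finger_gap: 11.0
grip_force: 29.0
```

Request:
step_arm(targets=[[[0, 0, 0, 0, 0, 0], [0, 0, 0, 0, 0, 0], [0, 0, 0, 0, 0, 0], [0, 0, 0, 0, 0, 0], [0, 0, 0, 0, 0, 0], [0, 0, 0, 0, 0, 0]]], fingers=-1)

```text
time: 20.45
tool_pos: [669.9, 21.4, 108.8]
tcp_rot: [-180.0, -0.0, 94.3]
ft_force: [-0.5, -0.0, 0.4]
finger_gap: 82.0
grip_force: 0.0
```

Request:
step_arm(targets=[[[0, 0, 20, 0, 0, 0], [0, 0, 50, 0, 0, 0], [0, -20, 85, 0, 0, 0], [-15, -50, 115, 0, 0, 0], [-40, -80, 140, 0, 0, 0], [-70, -110, 150, 0, 0, 0], [-90, -130, 150, 0, 0, 0], [-90, -130, 150, 0, 0, 0], [-90, -130, 150, 0, 0, 0], [-90, -130, 150, 0, 0, 0]]])

```text
time: 21.28
tool_pos: [580.1, -108.5, 259.1]
tcp_rot: [180.0, -0.0, 94.3]
ft_force: [-0.0, 0.0, 0.6]
finger_gap: 85.4
grip_force: 0.0
```

```bash
python3 - <<'E'
from h import *
w=snap('wrist','w6.png');st();dots(w)
import pickle;pickle.dump(w,open('w6.pkl','wb'))
E
```

```text
t 21.3333 [ 580.3 -108.   258.8] [180.   -0.   94.3] F [-0.1  0.5  0.4] gap 85.5 0.0
dot [424.9  64.5] [421  60   9  11  61] [669.7  21.3 103. ]
dot [230.9 141.1] [227 137   9   9  63] [491.3 -62.1 103. ]
```

View pics/w6.png

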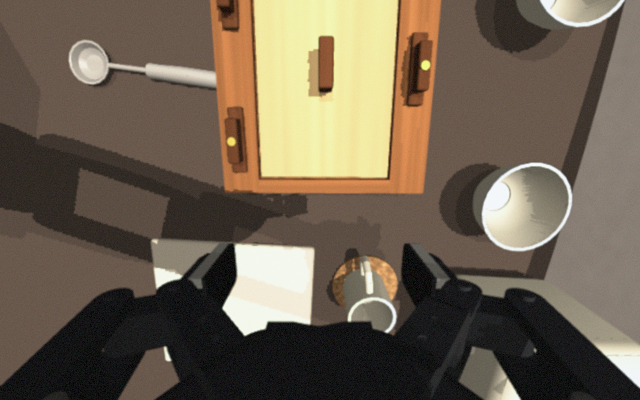

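All three buttons lie along the rim, at (228,10), (232,140) and (425,65). The panel handle top is at about (326,59). The mug stands on the coaster at (370,315), and the board's right corners are at (314,246).

```bash
python3 - <<'E'
from h import *
import pickle
w=pickle.load(open('w6.pkl','rb'))
print('handle',onz(w,[(326,58.5),(320,37),(332,37),(319,80),(333,80)],111))
print('board corners',onz(w,[(153,240),(314,246)],12))
print('coaster edge L/R',onz(w,[(332,286),(398,286),(365,257)],6),'mug rim',onz(w,[(372,316),(347,316),(397,316)],81))
print('panel corners',onz(w,[(262,178),(388,179)],76))
a=vision.snapshot('scene')
g=a['img'][215:300,195:315]; gg=cv2.cvtColor(g,cv2.COLOR_BGR2HSV)
m=((gg[...,2]>95)&(gg[...,1]<75)).astype(np.uint8)
c=max(cv2.findContours(m,0,cv2.CHAIN_APPROX_NONE)[0],key=cv2.contourArea).reshape(-1,2)+[195,215]
print(cv2.minAreaRect(onz(a,c,12)[:,:2].astype(np.float32)))
E
```

```text
handle [[578.1  17.  111. ]
 [571.4  34.  111. ]
 [581.9  34.8 111. ]
 [573.2  -1.3 111. ]
 [585.9  -0.4 111. ]]
board corners [[ 349.1 -216.7   12. ]
 [ 582.  -207.7   12. ]]
coaster edge L/R [[ 614.2 -274.4    6. ]
 [ 715.2 -267.2    6. ]
 [ 658.6 -222.3    6. ]] mug rim [[ 660.9 -267.2   81. ]
 [ 629.3 -269.5   81. ]
 [ 692.7 -265.1   81. ]]
panel corners [[ 517.5 -101.8   76. ]
 [ 657.3  -92.3   76. ]]
((434.6235656738281, -327.4501953125), (451.89971923828125, 376.1822204589844), 33.41513442993164)
```

Request:
step_arm(targets=[[[-1, 30, -10, 0, 0, 0], [-1, 65, -25, 0, 0, 0], [-2, 98, -45, 0, 0, 0], [-2, 117, -70, 0, 0, 0], [-2, 122, -95, 0, 0, 0], [-2, 123, -120, 0, 0, 0], [-2, 123, -142, 0, 0, 0], [-2, 123, -156, 0, 0, 0], [-2, 123, -156, 0, 0, 0], [-2, 123, -156, 0, 0, 0]]])

```text
time: 22.22
tool_pos: [577.3, 15.5, 101.7]
tcp_rot: [-179.8, -0.0, 94.4]
ft_force: [0.5, 0.7, 0.7]
finger_gap: 85.5
grip_force: 0.0
```

Request:
step_arm(targets=[[[0, 0, 0, 0, 0, 0], [0, 0, 0, 0, 0, 0], [0, 0, 0, 0, 0, 0], [0, 0, 0, 0, 0, 0], [0, 0, 0, 0, 0, 0], [0, 0, 0, 0, 0, 0], [0, 0, 0, 0, 0, 0], [0, 0, 0, 0, 0, 0], [0, 0, 0, 0, 0, 0], [0, 0, 0, 0, 0, 0], [0, 0, 0, 0, 0, 0], [0, 0, 0, 0, 0, 0]]], fingers=1, newtons=60)

```text
time: 23.22
tool_pos: [578.3, 14.3, 103.7]
tcp_rot: [179.9, 0.0, 94.3]
ft_force: [-2.0, -0.8, 5.7]
finger_gap: 13.3
grip_force: 60.5
```

Request:
step_arm(targets=[[[0, 0, 5, 0, 0, 0], [0, 0, 12, 0, 0, 0], [0, 0, 22, 0, 0, 0], [0, 0, 40, 0, 0, 0], [0, 0, 60, 0, 0, 0], [0, 0, 80, 0, 0, 0], [0, 0, 80, 0, 0, 0], [0, 0, 80, 0, 0, 0]]])

```text
time: 23.88
tool_pos: [579.0, 14.4, 184.7]
tcp_rot: [179.8, 0.0, 94.3]
ft_force: [0.1, 0.5, -4.1]
finger_gap: 12.7
grip_force: 59.3
```

Request:
step_arm(targets=[[[-6, -15, 0, 0, 0, -0.01], [-16, -45, 0, 0, 0, -0.02], [-28, -80, 0, 0, 0, -0.03], [-40, -116, 0, 0, 0, -0.04], [-52, -152, 0, 0, 0, -0.045], [-64, -188, 0, 0, 0, -0.045], [-76, -224, 0, 0, 0, -0.045], [-88, -260, -10, 0, 0, -0.045], [-100, -295, -25, 0, 0, -0.045], [-109, -322, -45, 0, 0, -0.045], [-113, -337, -65, 0, 0, -0.045], [-114, -339, -80, 0, 0, -0.045]]])

```text
time: 24.88
tool_pos: [461.1, -326.6, 99.4]
tcp_rot: [-179.8, -0.1, 91.6]
ft_force: [-0.6, 0.4, -3.2]
finger_gap: 12.8
grip_force: 59.1
```

Request:
step_arm(targets=[[[0, 0, 0, 0, 0, 0], [0, 0, 0, 0, 0, 0], [0, 0, 0, 0, 0, 0]]])

```text
time: 25.13
tool_pos: [464.1, -323.9, 103.0]
tcp_rot: [-180.0, -0.0, 91.8]
ft_force: [0.0, -0.7, -2.4]
finger_gap: 13.1
grip_force: 59.0
```

```bash
python3 - <<'E'
from h import *
st();w=snap('wrist');b=snap('side');a=snap('scene')
cv2.imwrite('pics/e.png',np.vstack([np.hstack([cv2.resize(a['img'][200:300,190:330],(400,286)),cv2.resize(b['img'][220:320,270:410],(400,286))]),cv2.resize(w['img'],(800,500))[200:500]]))
E
```

```text
t 25.1333 [ 464.1 -323.9  103. ] [-180.    -0.    91.8] F [ 0.  -0.7 -2.4] gap 13.1 59.0
```

View pics/e.png

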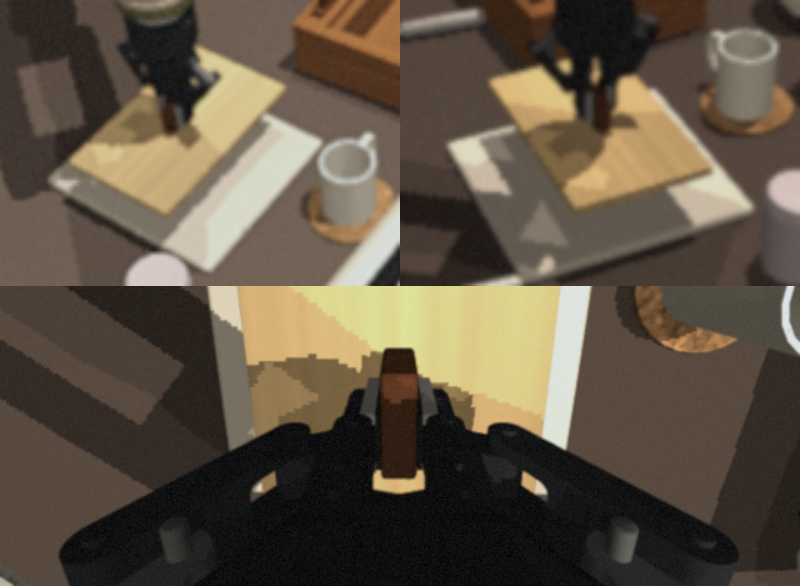

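The panel hangs level over the board, with roughly equal white margins left and right. Lowering it.

Request:
step_arm(targets=[[[0, 0, -20, 0, 0, 0], [0, -1, -38, 0, 0, 0], [0, -1, -48, 0, 0, 0], [0, -1, -51, 0, 0, 0], [0, -1, -53, 0, 0, 0], [0, -1, -53, 0, 0, 0], [0, -1, -53, 0, 0, 0]]])

```text
time: 25.87
tool_pos: [464.6, -326.0, 51.2]
tcp_rot: [179.9, 0.1, 91.8]
ft_force: [0.4, -0.0, -3.4]
finger_gap: 12.9
grip_force: 59.0
```

Request:
step_arm(targets=[[[0, 0, 0, 0, 0, 0], [0, 0, 0, 0, 0, 0], [0, 0, 0, 0, 0, 0], [0, 0, 0, 0, 0, 0], [0, 0, 0, 0, 0, 0], [0, 0, 0, 0, 0, 0], [0, 0, 0, 0, 0, 0]]], fingers=-1)

```text
time: 26.45
tool_pos: [464.0, -325.6, 50.1]
tcp_rot: [180.0, 0.0, 91.7]
ft_force: [-0.4, -1.0, -0.4]
finger_gap: 85.6
grip_force: 0.0
```

Request:
step_arm(targets=[[[0, 0, 15, 0, 0, 0], [0, 0, 45, 0, 0, 0], [0, 0, 80, 0, 0, 0], [0, 20, 120, 0, 0, 0], [0, 50, 160, 0, 0, 0], [0, 85, 200, 0, 0, 0], [-5, 120, 220, 0, 0, 0], [-10, 160, 220, 0, 0, 0], [-15, 200, 220, 0, 0, 0], [-20, 240, 220, 0, 0, 0], [-20, 280, 220, 0, 0, 0], [-20, 320, 220, 0, 0, 0]]])

```text
time: 27.45
tool_pos: [443.4, -14.1, 270.5]
tcp_rot: [179.9, 0.0, 91.7]
ft_force: [1.1, 0.5, -0.6]
finger_gap: 85.5
grip_force: 0.0
```

Request:
step_arm(targets=[[[0, 40, 0, 0, 0, 0], [10, 80, 0, 0, 0, 0], [20, 120, 0, 0, 0, 0], [25, 160, 0, 0, 0, 0], [30, 190, 0, 0, 0, 0], [30, 210, 0, 0, 0, 0], [30, 220, 0, 0, 0, 0], [30, 220, 0, 0, 0, 0], [30, 220, 0, 0, 0, 0], [30, 220, 0, 0, 0, 0]]])

```text
time: 28.28
tool_pos: [474.1, 203.0, 270.0]
tcp_rot: [-180.0, 0.0, 91.7]
ft_force: [-0.6, -0.8, -0.3]
finger_gap: 85.4
grip_force: 0.0
```

```bash
python3 - <<'E'
from h import *
import pickle
st();w=snap('wrist','w7.png');a=snap('scene')
cv2.imwrite('pics/f.png',np.hstack([cv2.resize(a['img'][200:300,190:330],(336,240)),cv2.resize(w['img'],(464,290))[:240]]))
pickle.dump(w,open('w7.pkl','wb'))
h=cv2.cvtColor(w['img'],cv2.COLOR_BGR2HSV)
m=(((h[...,0]<8)|(h[...,0]>172))&(h[...,1]>150)&(h[...,2]>90)).astype(np.uint8)
k,l,s_,ce=cv2.connectedComponentsWithStats(m)
for i in range(1,k):
    if s_[i,4]>150:
        c=np.argwhere(l==i)[:,::-1]
        W=onz(w,c,32)[:,:2].astype(np.float32)
        print('red',ce[i],s_[i],onz(w,ce[i],32)[0],cv2.minAreaRect(W))
E
```

```text
t 28.2833 [474.1 203.  270. ] [-180.     0.    91.7] F [-0.6 -0.8 -0.3] gap 85.4 0.0
red [272.3  33.9] [253  14  40  41 985] [415.7 373.1  32. ] ((415.6889343261719, 372.9704895019531), (36.642547607421875, 33.39496612548828), 22.94206428527832)
red [357.7 130.3] [348 113  29  28 207] [522.2 266.6  32. ] ((521.265625, 266.3306579589844), (24.65743637084961, 41.188568115234375), 59.76205062866211)
```

View pics/w7.png

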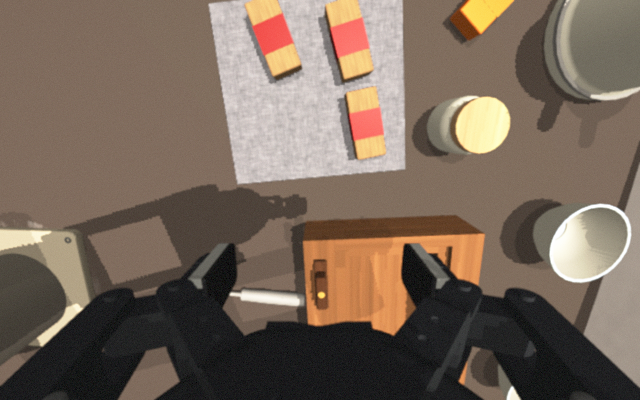

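The wrist view shows three cartons on the mat at (273,37), (349,40) and (365,123), with orange beyond the mat. I'll measure each one's top face by its saturation mask.

```bash
cat >> h.py <<'E'
def cartons(w):
    h=cv2.cvtColor(w['img'],cv2.COLOR_BGR2HSV)
    red=(((h[...,0]<8)|(h[...,0]>168))&(h[...,1]>120)&(h[...,2]>70)).astype(np.uint8)
    k,l,s_,ce=cv2.connectedComponentsWithStats(red)
    body=((h[...,1]>95)&(h[...,2]>120)).astype(np.uint8)
    kb,lb,sb,cb=cv2.connectedComponentsWithStats(body)
    for i in range(1,k):
        if s_[i,4]<150: continue
        W=onz(w,np.argwhere(l==i)[:,::-1],32)[:,:2].astype(np.float32)
        u,v=ce[i].astype(int); j=lb[v,u]
        B=onz(w,np.argwhere(lb==j)[:,::-1],32)[:,:2].astype(np.float32)
        ra=cv2.minAreaRect(B); p=cv2.boxPoints(ra)
        e=max((p[1]-p[0],p[2]-p[1]),key=np.linalg.norm); a=np.degrees(np.arctan2(e[1],e[0]))%180
        print('carton px',ce[i],'red',W.mean(0),'body',np.array(ra[0]),np.array(ra[1]),'long axis',round(a,1))
E
python3 - <<'E'
from h import *
import pickle
w=pickle.load(open('w7.pkl','rb'));cartons(w)
a=vision.snapshot('scene');h=cv2.cvtColor(a['img'],cv2.COLOR_BGR2HSV)
m=(((h[...,0]<8)|(h[...,0]>172))&(h[...,1]>160)&(h[...,2]>70)).astype(np.uint8)
k,l,s_,ce=cv2.connectedComponentsWithStats(m)
for i in range(1,k):
    if s_[i,4]>8: print('red',ce[i],s_[i,4],onz(a,ce[i],32)[0])
E
```

```text
carton px [272.3  33.9] red [415.7 373.1] body [416.3 371.9] [38.6 84.2] long axis 113.0
carton px [348.7  37.4] red [504.9 372. ] body [505.9 371.3] [39.1 84.7] long axis 108.3
carton px [365.3 123.7] red [531.1 275. ] body [531.9 275.1] [39.3 83.7] long axis 103.7
red [351.8 145.3] 29 [420.8 389.   32. ]
red [366.5 152.8] 29 [503.6 373.3  32. ]
red [361.3 166.2] 37 [531.8 276.7  32. ]
```

Request:
step_arm(targets=[[[15, 20, -25, 0, 0, 0.1], [35, 45, -55, 0, 0, 0.209], [52, 66, -85, 0, 0, 0.209], [57, 72, -118, 0, 0, 0.209], [57, 72, -150, 0, 0, 0.209], [57, 72, -180, 0, 0, 0.209], [57, 72, -205, 0, 0, 0.209], [57, 72, -225, 0, 0, 0.209], [57, 72, -237, 0, 0, 0.209], [57, 72, -243, 0, 0, 0.209], [57, 72, -243, 0, 0, 0.209], [57, 72, -243, 0, 0, 0.209]]])

```text
time: 29.43
tool_pos: [531.8, 276.2, 28.1]
tcp_rot: [179.9, -0.0, 103.7]
ft_force: [-0.2, -0.2, 0.2]
finger_gap: 85.5
grip_force: 0.0
```

Request:
step_arm(targets=[[[0, 0, 0, 0, 0, 0], [0, 0, 0, 0, 0, 0], [0, 0, 0, 0, 0, 0], [0, 0, 0, 0, 0, 0], [0, 0, 0, 0, 0, 0], [0, 0, 0, 0, 0, 0], [0, 0, 0, 0, 0, 0], [0, 0, 0, 0, 0, 0], [0, 0, 0, 0, 0, 0]]], fingers=1, newtons=35)

```text
time: 30.18
tool_pos: [531.6, 276.5, 28.0]
tcp_rot: [179.9, -0.0, 103.7]
ft_force: [-1.2, -0.2, 6.2]
finger_gap: 37.2
grip_force: 36.3
```

Request:
step_arm(targets=[[[0, 0, 25, 0, 0, 0], [0, 0, 60, 0, 0, 0], [0, 0, 95, 0, 0, 0.11], [3, -20, 115, 0, 0, 0.23], [8, -50, 120, 0, 0, 0.35], [14, -85, 120, 0, 0, 0.47], [20, -120, 120, 0, 0, 0.59], [26, -157, 120, 0, 0, 0.71], [32, -195, 120, 0, 0, 0.83], [38, -232, 120, 0, 0, 0.95], [44, -268, 120, 0, 0, 1.07], [48, -296, 120, 0, 0, 1.19]]])

```text
time: 31.18
tool_pos: [578.9, -22.4, 146.8]
tcp_rot: [-180.0, -0.0, 172.1]
ft_force: [0.5, 1.0, -0.1]
finger_gap: 37.4
grip_force: 35.7
```

Request:
step_arm(targets=[[[2, -13, 0, 0, 0, 0.12], [2, -16, 0, 0, 0, 0.217], [2, -16, 0, 0, 0, 0.217], [2, -16, -25, 0, 0, 0.217], [2, -16, -50, 0, 0, 0.217], [2, -16, -75, 0, 0, 0.217], [2, -16, -95, 0, 0, 0.217], [2, -16, -107, 0, 0, 0.217], [2, -16, -113, 0, 0, 0.217], [2, -16, -115, 0, 0, 0.217], [2, -16, -115, 0, 0, 0.217], [2, -16, -115, 0, 0, 0.217]]])

```text
time: 32.18
tool_pos: [580.8, -33.3, 32.2]
tcp_rot: [179.8, -0.0, -175.8]
ft_force: [-1.7, 10.2, -0.9]
finger_gap: 37.5
grip_force: 41.6
```

Request:
step_arm(targets=[[[0, 2, 0, 0, 0, 0], [0, 2, 0, 0, 0, 0]]])

```text
time: 32.35
tool_pos: [581.4, -33.0, 32.5]
tcp_rot: [-180.0, 0.0, -175.8]
ft_force: [-0.3, 1.4, -1.1]
finger_gap: 37.3
grip_force: 41.3
```

```bash
python3 - <<'E'
from h import *
st();w=snap('wrist');a=snap('scene')
cv2.imwrite('pics/g.png',np.hstack([cv2.resize(a['img'][140:260,270:410],(420,360),interpolation=2),cv2.resize(w['img'],(380,238+122))]))
E
```

```text
t 32.35 [581.4 -33.   32.5] [-180.     0.  -175.8] F [-0.3  1.4 -1.1] gap 37.3 41.3
```

View pics/g.png

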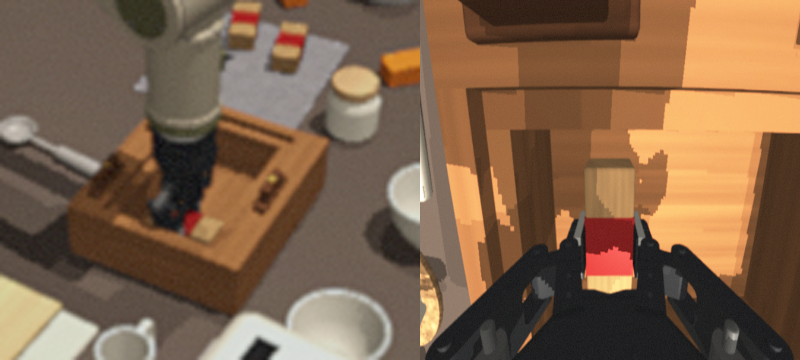

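The carton is seated flat at the bottom, with the finger linkage close to the -y wall. I'll move it 5 mm inward, then release with a part opening.

Request:
step_arm(targets=[[[0, 2, 1, 0, 0, 0], [0, 5, 1, 0, 0, 0], [0, 5, 0, 0, 0, 0], [0, 5, -1, 0, 0, 0], [0, 5, -1, 0, 0, 0]]])

```text
time: 32.87
tool_pos: [581.4, -28.7, 32.0]
tcp_rot: [180.0, 0.0, -175.7]
ft_force: [-4.2, 2.5, 7.7]
finger_gap: 37.4
grip_force: 42.3
```

Request:
step_arm(targets=[[[0, 0, 0, 0, 0, 0], [0, 0, 0, 0, 0, 0], [0, 0, 0, 0, 0, 0], [0, 0, 0, 0, 0, 0]]], fingers=-0.25)

```text
time: 33.2
tool_pos: [580.7, -26.4, 31.0]
tcp_rot: [179.8, -0.0, -175.7]
ft_force: [-2.5, 13.2, 4.4]
finger_gap: 53.4
grip_force: 0.0
```

Request:
step_arm(targets=[[[0, 0, 15, 0, 0, 0], [0, 0, 45, 0, 0, 0], [0, 0, 80, 0, 0, -0.11], [0, 10, 120, 0, 0, -0.23], [-5, 35, 155, 0, 0, -0.35], [-15, 65, 185, 0, 0, -0.47], [-25, 100, 205, 0, 0, -0.59], [-35, 138, 225, 0, 0, -0.71], [-45, 176, 238, 0, 0, -0.83], [-55, 214, 238, 0, 0, -0.95], [-65, 245, 238, 0, 0, -1.07], [-70, 258, 238, 0, 0, -1.19]]])

```text
time: 34.2
tool_pos: [509.9, 233.0, 269.8]
tcp_rot: [179.9, -0.1, 116.5]
ft_force: [-0.4, -0.1, -1.8]
finger_gap: 53.6
grip_force: 0.0
```

Request:
step_arm(targets=[[[0, 0, 0, 0, 0, -0.11], [0, 0, 0, 0, 0, -0.19], [0, 0, 0, 0, 0, -0.19], [0, 0, 0, 0, 0, -0.19]]], fingers=-1)

```text
time: 34.53
tool_pos: [511.1, 229.1, 268.9]
tcp_rot: [180.0, 0.0, 106.0]
ft_force: [-0.3, -0.2, 0.1]
finger_gap: 85.3
grip_force: 0.0
```

```bash
python3 - <<'E'
from h import *
st();w=snap('wrist');cartons(w);w=snap('wrist','w8.png');cartons(w)
E
```

```text
t 34.5333 [511.1 229.1 268.9] [180.   0. 106.] F [-0.3 -0.2  0.1] gap 85.3 0.0
carton px [282.1  30.1] red [422.8 386.2] body [424.7 381.9] [39.2 77.1] long axis 113.3
carton px [346.2  63.7] red [505.1 372.1] body [505.7 371.3] [39.2 84.2] long axis 108.1
carton px [282.1  30. ] red [422.9 386.2] body [424.7 381.8] [39.2 77. ] long axis 113.0
carton px [346.2  63.6] red [505.1 372.1] body [505.7 371.3] [39.2 84.2] long axis 108.1
```

Request:
step_arm(targets=[[[-2, 35, -10, 0, 0, 0.037], [-4, 72, -30, 0, 0, 0.037], [-5, 108, -55, 0, 0, 0.037], [-6, 132, -85, 0, 0, 0.037], [-6, 142, -118, 0, 0, 0.037], [-6, 142, -150, 0, 0, 0.037], [-6, 142, -180, 0, 0, 0.037], [-6, 142, -205, 0, 0, 0.037], [-6, 142, -225, 0, 0, 0.037], [-6, 142, -236, 0, 0, 0.037], [-6, 142, -241, 0, 0, 0.037], [-6, 142, -241, 0, 0, 0.037]]])

```text
time: 35.63
tool_pos: [510.6, 372.5, 33.5]
tcp_rot: [179.4, -0.1, 108.0]
ft_force: [4.3, -4.0, 20.0]
finger_gap: 85.5
grip_force: 9.9
```

Request:
step_arm(targets=[[[0, 0, 0, 0, 0, 0], [0, 0, 0, 0, 0, 0], [0, 0, 0, 0, 0, 0], [0, 0, 0, 0, 0, 0], [0, 0, 0, 0, 0, 0], [0, 0, 0, 0, 0, 0], [0, 0, 0, 0, 0, 0], [0, 0, 0, 0, 0, 0], [0, 0, 0, 0, 0, 0]]], fingers=1, newtons=35)

```text
time: 36.38
tool_pos: [506.5, 371.4, 29.6]
tcp_rot: [179.8, -0.0, 108.0]
ft_force: [2.1, -0.4, 9.5]
finger_gap: 37.3
grip_force: 36.4
```

Request:
step_arm(targets=[[[0, 0, 20, 0, 0, 0], [0, 0, 55, 0, 0, 0], [0, 0, 90, 0, 0, 0], [3, -15, 112, 0, 0, 0.11], [10, -45, 118, 0, 0, 0.23], [17, -80, 118, 0, 0, 0.35], [25, -117, 118, 0, 0, 0.47], [33, -154, 118, 0, 0, 0.59], [41, -191, 118, 0, 0, 0.71], [49, -228, 118, 0, 0, 0.83], [57, -264, 118, 0, 0, 0.95], [64, -297, 118, 0, 0, 1.07]]])

```text
time: 37.38
tool_pos: [568.2, 72.7, 145.1]
tcp_rot: [-180.0, -0.1, 169.5]
ft_force: [-0.4, 0.1, -1.8]
finger_gap: 37.5
grip_force: 35.9
```

Request:
step_arm(targets=[[[4, -18, 0, 0, 0, 0.12], [5, -22, 0, 0, 0, 0.24], [5, -22, 0, 0, 0, 0.262], [5, -22, 0, 0, 0, 0.262], [5, -22, -25, 0, 0, 0.262], [5, -22, -50, 0, 0, 0.262], [5, -22, -75, 0, 0, 0.262], [5, -22, -95, 0, 0, 0.262], [5, -22, -107, 0, 0, 0.262], [5, -22, -112, 0, 0, 0.262], [5, -22, -112, 0, 0, 0.262], [5, -22, -112, 0, 0, 0.262]]])

```text
time: 38.38
tool_pos: [574.1, 53.6, 34.6]
tcp_rot: [180.0, 0.0, -175.9]
ft_force: [-0.8, 0.3, -1.5]
finger_gap: 37.1
grip_force: 36.2
```

Request:
step_arm(targets=[[[0, -2, -1, 0, 0, 0], [0, -2, -2, 0, 0, 0], [0, -2, -2, 0, 0, 0]]])

```text
time: 38.63
tool_pos: [574.6, 51.1, 33.4]
tcp_rot: [180.0, 0.1, -175.9]
ft_force: [-2.7, 1.1, 7.4]
finger_gap: 37.3
grip_force: 37.3
```

Request:
step_arm(targets=[[[0, 0, 0, 0, 0, 0], [0, 0, 0, 0, 0, 0], [0, 0, 0, 0, 0, 0], [0, 0, 0, 0, 0, 0]]], fingers=-0.1)

```text
time: 38.97
tool_pos: [573.9, 50.8, 32.0]
tcp_rot: [-180.0, 0.0, -175.9]
ft_force: [-0.2, 0.0, 0.9]
finger_gap: 46.6
grip_force: 0.0
```

Request:
step_arm(targets=[[[0, 0, 15, 0, 0, 0], [0, 0, 45, 0, 0, 0], [0, 0, 80, 0, 0, -0.11], [0, 10, 120, 0, 0, -0.23], [-12, 30, 155, 0, 0, -0.35], [-30, 55, 185, 0, 0, -0.47], [-50, 80, 205, 0, 0, -0.59], [-70, 105, 225, 0, 0, -0.71], [-90, 130, 238, 0, 0, -0.83], [-110, 155, 238, 0, 0, -0.95], [-125, 180, 238, 0, 0, -1.07], [-135, 200, 238, 0, 0, -1.19]]])

```text
time: 39.97
tool_pos: [437.5, 252.4, 270.7]
tcp_rot: [179.9, -0.0, 115.6]
ft_force: [0.5, 0.4, -0.8]
finger_gap: 46.8
grip_force: 0.0
```

Request:
step_arm(targets=[[[0, 10, 0, 0, 0, -0.06], [0, 10, 0, 0, 0, -0.06], [0, 10, 0, 0, 0, -0.06], [0, 10, 0, 0, 0, -0.06]]], fingers=-1)

```text
time: 40.3
tool_pos: [439.1, 260.2, 269.8]
tcp_rot: [-180.0, 0.0, 112.6]
ft_force: [0.4, -1.2, -0.0]
finger_gap: 85.6
grip_force: 0.0
```

```bash
python3 - <<'E'
from h import *
st();w=snap('wrist','w9.png');cartons(w)
E
```

```text
t 40.3 [439.1 260.2 269.8] [-180.     0.   112.6] F [ 0.4 -1.2 -0. ] gap 85.6 0.0
carton px [369.8  78.2] red [449.3 397.8] body [450.2 397.6] [32.1 87.3] long axis 98.0
```

The remaining carton's top face measures about 31 x 85 mm at z = 40, so it lies on its side. I'll set it on the floor between the other two, not stacked. To make room I'll first push the -y carton toward its wall with closed fingers.

Request:
step_arm(targets=[[[15, -27, -20, 0, 0, -0.1], [32, -57, -40, 0, 0, -0.2], [50, -90, -60, 0, 0, -0.32], [68, -122, -80, 0, 0, -0.32], [86, -154, -90, 0, 0, -0.32], [104, -186, -100, 0, 0, -0.32], [120, -216, -110, 0, 0, -0.32], [133, -240, -115, 0, 0, -0.32], [139, -250, -115, 0, 0, -0.32], [139, -250, -115, 0, 0, -0.32], [139, -250, -115, 0, 0, -0.32], [139, -250, -115, 0, 0, -0.32]]], fingers=1)

```text
time: 41.35
tool_pos: [577.7, 11.3, 155.4]
tcp_rot: [180.0, -0.0, 94.2]
ft_force: [0.3, 0.0, -0.2]
finger_gap: -0.2
grip_force: 0.0
```

```bash
python3 - <<'E'
from h import *
st();w=snap('wrist','w10.png');cartons(w)
E
```

```text
t 41.35 [577.7  11.3 155.4] [180.   -0.   94.2] F [ 0.3  0.  -0.2] gap -0.2 0.0
carton px [317.2 157.5] red [574.4  51.3] body [576.9  22.3] [109.4 175.8] long axis 94.1
carton px [322.3 226.1] red [583.7 -11.7] body [576.9  22.3] [109.4 175.8] long axis 94.1
```

Request:
step_arm(targets=[[[0, 0, -35, 0, 0, 0], [0, 0, -70, 0, 0, 0], [0, 0, -100, 0, 0, 0], [0, 0, -117, 0, 0, 0], [0, 0, -117, 0, 0, 0], [1, -10, -117, 0, 0, 0], [1, -20, -117, 0, 0, 0], [2, -28, -117, 0, 0, 0], [3, -36, -117, 0, 0, 0], [3, -43, -117, 0, 0, 0], [3, -43, -117, 0, 0, 0], [3, -43, -117, 0, 0, 0]]])

```text
time: 42.4
tool_pos: [581.2, -33.1, 38.6]
tcp_rot: [180.0, 0.0, 94.1]
ft_force: [-0.8, -0.3, -0.2]
finger_gap: -0.2
grip_force: 0.0
```

Request:
step_arm(targets=[[[0, 10, 0, 0, 0, 0], [0, 20, 20, 0, 0, 0], [0, 30, 60, 0, 0, 0.02], [0, 40, 100, 0, 0, 0.07], [-15, 65, 125, 0, 0, 0.1], [-30, 98, 140, 0, 0, 0.1], [-45, 131, 150, 0, 0, 0.1], [-60, 164, 160, 0, 0, 0.1], [-75, 197, 170, 0, 0, 0.1], [-90, 230, 180, 0, 0, 0.1], [-100, 260, 185, 0, 0, 0.1], [-105, 280, 190, 0, 0, 0.1]]])

```text
time: 43.4
tool_pos: [473.8, 251.4, 228.8]
tcp_rot: [180.0, -0.1, 100.0]
ft_force: [-0.5, 1.0, -0.2]
finger_gap: -0.1
grip_force: 0.0
```

Request:
step_arm(targets=[[[0, 10, 0, 0, 0, 0], [0, 10, 0, 0, 0, 0], [0, 10, 0, 0, 0, 0], [0, 10, 0, 0, 0, 0]]], fingers=-1)

```text
time: 43.73
tool_pos: [475.9, 256.9, 227.2]
tcp_rot: [-179.9, 0.0, 99.9]
ft_force: [-0.2, 0.1, 0.0]
finger_gap: 48.3
grip_force: 0.0
```

```bash
python3 - <<'E'
from h import *
st();w=snap('wrist','w11.png');cartons(w);
h=cv2.cvtColor(w['img'],cv2.COLOR_BGR2HSV)
cv2.imwrite('pics/h.png',np.hstack([cv2.resize(w['img'][:200,220:420],(560,560),interpolation=2)]))
E
```

```text
t 43.7333 [475.9 256.9 227.2] [-179.9    0.    99.9] F [-0.2  0.1  0. ] gap 48.3 0.0
carton px [316.3  49.7] red [449.3 398.4] body [449.5 397.9] [31.7 86.9] long axis 98.1
```

View pics/h.png

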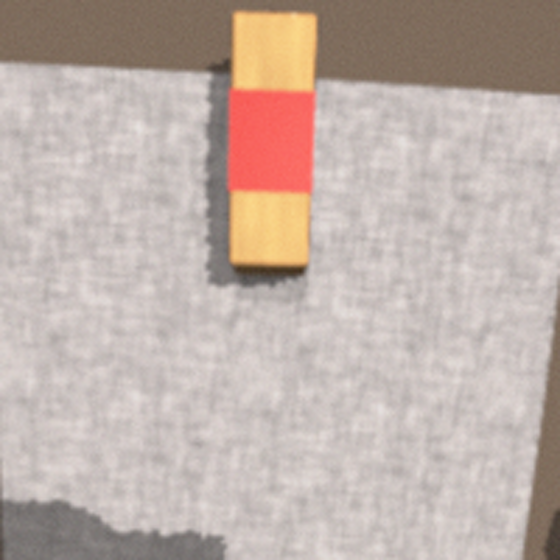

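The last carton is confirmed on its side, narrow 30 mm face up, in the crop's centre. Grasping it across that width.

Request:
step_arm(targets=[[[-6, 35, -10, 0, 0, -0.03], [-13, 72, -20, 0, 0, -0.03], [-20, 108, -40, 0, 0, -0.03], [-24, 130, -65, 0, 0, -0.03], [-26, 139, -95, 0, 0, -0.03], [-26, 139, -125, 0, 0, -0.03], [-26, 139, -155, 0, 0, -0.03], [-26, 139, -178, 0, 0, -0.03], [-26, 139, -191, 0, 0, -0.03], [-26, 139, -197, 0, 0, -0.03], [-26, 139, -197, 0, 0, -0.03], [-26, 139, -197, 0, 0, -0.03]]])

```text
time: 44.78
tool_pos: [451.0, 396.8, 32.2]
tcp_rot: [179.9, -0.0, 98.1]
ft_force: [0.0, 0.6, -0.7]
finger_gap: 85.4
grip_force: 0.0
```

Request:
step_arm(targets=[[[0, 0, 0, 0, 0, 0], [0, 0, 0, 0, 0, 0], [0, 0, 0, 0, 0, 0], [0, 0, 0, 0, 0, 0], [0, 0, 0, 0, 0, 0], [0, 0, 0, 0, 0, 0], [0, 0, 0, 0, 0, 0], [0, 0, 0, 0, 0, 0], [0, 0, 0, 0, 0, 0], [0, 0, 0, 0, 0, 0], [0, 0, 0, 0, 0, 0]]], fingers=1, newtons=35)

```text
time: 45.7
tool_pos: [450.4, 397.2, 31.9]
tcp_rot: [179.9, -0.0, 98.2]
ft_force: [-0.6, -1.1, 5.3]
finger_gap: 29.6
grip_force: 36.4
```

Request:
step_arm(targets=[[[0, 0, 20, 0, 0, 0], [0, 0, 55, 0, 0, 0], [0, 0, 90, 0, 0, 0], [5, -15, 112, 0, 0, 0.11], [14, -45, 118, 0, 0, 0.23], [25, -78, 118, 0, 0, 0.35], [36, -113, 118, 0, 0, 0.47], [47, -148, 118, 0, 0, 0.59], [58, -183, 118, 0, 0, 0.71], [69, -218, 118, 0, 0, 0.83], [80, -253, 118, 0, 0, 0.95], [91, -288, 118, 0, 0, 1.07]]])

```text
time: 46.7
tool_pos: [540.1, 109.5, 148.6]
tcp_rot: [-180.0, -0.0, 159.1]
ft_force: [1.1, 0.4, -1.2]
finger_gap: 29.3
grip_force: 35.6
```

Request:
step_arm(targets=[[[11, -35, 0, 0, 0, 0.12], [22, -70, 0, 0, 0, 0.24], [32, -99, 0, 0, 0, 0.36], [37, -112, 0, 0, 0, 0.434], [38, -115, 0, 0, 0, 0.434], [38, -115, 0, 0, 0, 0.434], [38, -115, 0, 0, 0, 0.434]]])

```text
time: 47.28
tool_pos: [577.8, -3.2, 148.5]
tcp_rot: [180.0, -0.1, -176.5]
ft_force: [-0.1, -0.2, -1.9]
finger_gap: 29.6
grip_force: 35.6
```

```bash
python3 - <<'E'
from h import *
st();w=snap('wrist','w12.png');cartons(w)
E
```

```text
t 47.2833 [577.8  -3.2 148.5] [ 180.    -0.1 -176.5] F [-0.1 -0.2 -1.9] gap 29.6 35.6
carton px [380.1 203.8] red [575.1  51.6] body [567.   64.1] [230.7 222.4] long axis 4.2
carton px [248.7 210.7] red [588.8 -65.1] body [588.9 -65.2] [84.4 39.7] long axis 4.1
carton px [318.6 277.2] red [651.7   1.5] body [616.4   0.9] [409.7 766.4] long axis 93.5
```

The gap between the two cartons runs from y = -46 to 32 and its centre is -6.5. Lowering there.

Request:
step_arm(targets=[[[1, -3, -20, 0, 0, 0.01], [1, -3, -45, 0, 0, 0.01], [1, -3, -70, 0, 0, 0.01], [1, -3, -90, 0, 0, 0.01], [1, -3, -103, 0, 0, 0.01], [1, -3, -109, 0, 0, 0.01], [1, -3, -112, 0, 0, 0.01], [1, -3, -112, 0, 0, 0.01], [1, -3, -112, 0, 0, 0.01]]])

```text
time: 48.08
tool_pos: [580.2, -6.7, 38.3]
tcp_rot: [-180.0, 0.1, -175.8]
ft_force: [-0.4, -0.3, -0.7]
finger_gap: 29.3
grip_force: 35.6
```

Request:
step_arm(targets=[[[0, 0, -1, 0, 0, 0], [0, 0, -2, 0, 0, 0], [0, 0, -2, 0, 0, 0]]])

```text
time: 48.33
tool_pos: [580.1, -7.0, 36.0]
tcp_rot: [-180.0, 0.1, -175.8]
ft_force: [0.8, -1.3, 0.8]
finger_gap: 29.7
grip_force: 36.0
```

Request:
step_arm(targets=[[[0, 0, 0, 0, 0, 0], [0, 0, 0, 0, 0, 0], [0, 0, 0, 0, 0, 0], [0, 0, 0, 0, 0, 0]]], fingers=0.12)

```text
time: 48.67
tool_pos: [579.3, -6.9, 35.1]
tcp_rot: [-180.0, 0.0, -175.8]
ft_force: [-0.3, 0.0, -0.1]
finger_gap: 37.4
grip_force: 0.0
```

Request:
step_arm(targets=[[[0, 0, 8, 0, 0, 0], [0, 0, 25, 0, 0, 0], [0, 0, 50, 0, 0, 0], [0, 0, 85, 0, 0, 0], [0, 0, 120, 0, 0, 0], [-20, 0, 150, 0, 0, 0], [-50, 0, 180, 0, 0, 0], [-85, 0, 210, 0, 0, 0], [-120, 0, 235, 0, 0, 0], [-150, 0, 240, 0, 0, 0], [-150, 0, 240, 0, 0, 0], [-150, 0, 240, 0, 0, 0]]])

```text
time: 49.67
tool_pos: [428.9, -6.9, 277.3]
tcp_rot: [-179.9, 0.3, -175.8]
ft_force: [0.9, 0.3, 0.5]
finger_gap: 37.4
grip_force: 0.0
```

```bash
python3 - <<'E'
from h import *
st();w=snap('wrist','w13.png');cartons(w);dots(w)
a=snap('scene','sc9.png');b=snap('side','si9.png')
h=cv2.cvtColor(w['img'],cv2.COLOR_BGR2HSV);m=(((h[...,0]<8)|(h[...,0]>168))&(h[...,1]>120)&(h[...,2]>70)).astype(np.uint8)
k,l,s_,ce=cv2.connectedComponentsWithStats(m)
for i in range(1,k):
    if s_[i,4]>150: print(s_[i],cv2.minAreaRect(onz(w,np.argwhere(l==i)[:,::-1],40)[:,:2].astype(np.float32)))
# panel on board and mug/coaster from scene
hs=cv2.cvtColor(a['img'],cv2.COLOR_BGR2HSV)
m=((hs[...,0]>14)&(hs[...,0]<32)&(hs[...,1]>70)&(hs[...,2]>90)).astype(np.uint8); m[:210]=0;m[300:]=0;m[:,:200]=0;m[:,300:]=0
c=max(cv2.findContours(m,0,cv2.CHAIN_APPROX_NONE)[0],key=cv2.contourArea).reshape(-1,2)
print('panel',cv2.minAreaRect(onz(a,c,22)[:,:2].astype(np.float32)))
E
```

```text
t 49.6667 [428.9  -6.9 277.3] [-179.9    0.3 -175.8] F [0.9 0.3 0.5] gap 37.4 0.0
carton px [345.8 277.8] red [577.6  44.5] body [555.3  14.3] [150.2 293.8] long axis 94.3
carton px [310.9 282. ] red [588.5  -6.7] body [555.3  14.3] [150.2 293.8] long axis 94.3
dot [266.3 237.7] [263 235   7   7  39] [491.4 -62.5 103. ]
dot [389.3 238.1] [386 235   8   7  44] [481.3  78.2 103. ]
[337 267  21  21 377] ((571.5975341796875, 45.046630859375), (33.30262756347656, 29.384687423706055), 5.341198921203613)
[300 272  22  21 442] ((583.7652587890625, -7.346281051635742), (33.107418060302734, 30.532928466796875), 4.374567031860352)
panel ((462.47308349609375, -326.6513366699219), (146.15809631347656, 231.2267303466797), 2.169562578201294)
```

```bash
python3 -c "
from bench import r
print(r.hand_in())"
```

```text
the job is handed in; nothing more can be done
None
```

I handed the job in at about 50 s of robot time: the mug is on the coaster, all three buttons lie along the rim, the panel is flat on the board handle up, and all three cartons are on the box floor below the rim (one on its side; a finger most likely tipped it while I was picking up its neighbour).

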